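Clear the claims photo plate and hold up the broken bottle neck with tongs

TASK

A bottle arrived broken and the claim photo is due: with the scraper block, wipe all four blue chips off the white plate into the steel catch tray at its edge, then stand the scraper back on the bench. Next take the tongs by their two black grips, close them on the sharp broken bottle neck on the carton, and finish still holding it in the tongs, steady, about 10 cm above the middle of the cleared plate. Keep the gripper itself off the chips and the neck, do not let the neck fall over, and leave everything else on the bench where it is.

Things in the scene. Friction and masses are not known exactly. Their poses are not given: they have to be found in the camera images.
- plate_top (a point): middle of the white top face of the fixed photo plate. The plate is 240 mm along its own x, 260 mm along its own y, its top 45 mm above the bench, without a rim. A camera on a thin 235 mm tall post stands beyond its +x edge, 155 mm along x and 100 mm towards +y from the middle
- tray_floor (a point): middle of the inside floor of the steel catch tray fixed against the plate's +y edge (185 mm from the plate's middle); same axes as the plate. The inside is 234 mm along x and 107 mm along y; its floor is 12 mm above the bench, its walls 30 mm, so it lies wholly below the plate's top; no wall towards the plate
- chip0: blue stoneware chip, 24 to 27 mm across, 9 to 10 mm thick, about 11 g, lying loose on the plate; origin in the middle of its underside
- chip1: blue stoneware chip, 24 to 27 mm across, 9 to 10 mm thick, about 11 g, lying loose on the plate; origin in the middle of its underside
- chip2: blue stoneware chip, 24 to 27 mm across, 9 to 10 mm thick, about 11 g, lying loose on the plate; origin in the middle of its underside
- chip3: blue stoneware chip, 24 to 27 mm across, 9 to 10 mm thick, about 11 g, lying loose on the plate; origin in the middle of its underside
- scraper: scraper block standing on the bench, about 180 g: blue base with black rubber sole, 140 mm along its x (the wiping edge), 32 mm thick along its y, 23 mm high; on it a wooden grip 100 mm along x, 26 mm thick along y, from 23 to 67 mm high. Origin in the middle of the sole
- scraper_grip (a point): middle of the scraper's wooden grip, 47 mm above the sole; same axes as the scraper; pinch across y (26 mm)
- carton: fixed brown carton 150 x 170 mm, 80 mm high, flat top, on which the neck stands; origin in the middle of its underside
- neck: the broken-off neck of a blue bottle, standing mouth down on the carton, about 55 g: lip 41 mm across up to 9 mm, then a round neck 32 mm across up to 36 mm, flaring to 42 mm at 47 mm, jagged broken edge on top up to 59 mm. Origin in the middle of its underside
- neck_c (a point): on the neck's axis 24 mm above its underside: middle of the 32 mm part, where the tongs close
- tongs: steel kitchen tongs lying flat on their side, the two arms side by side, 26 mm high, about 120 g. Origin under the pivot; x points from the pivot to the green tips, z up
- tongs_grip (a point): midway between the two black grip pads and near the centre of mass, 105 mm from the pivot, 13 mm above the underside; same axes. Pads 56 mm long along x; over them the open tongs are 55 mm wide along y, about 35 mm closed on the neck. The spring pushes back 7.5 N open, 13 N on the neck. Squeezed to 50 mm they can be carried with the tips still about 50 mm apart
- tongs_tips (a point): midway between the tips' green hollow pads (22 mm high), 200 mm from the pivot, 95 mm ahead of tongs_grip, same height; free gap about 60 mm when open
- tongs_left (a joint): how far each arm has closed from open, rad: 0 open, about 0.10 on the 32 mm neck, 0.15 shut; both arms move alike
- tape_gun: bystander: red tape dispenser with a tan roll, 120 x 56 x 91 mm; origin under its middle
- marker: bystander: white marker pen with a black cap, 115 x 16 mm, lying; origin under its middle
- label_roll: bystander: white roll of labels, 70 mm across, 50 mm high; origin under its middle
- scanner: bystander: grey and black hand-held code scanner, 178 x 55 x 45 mm, lying; origin under it
Not all that is in view belongs to the job. Leave any orange look-alike of the scraper alone.

How it is judged:
By the outcome, as a careful person would: the job done as asked, in the order asked, and still so for the second after the job is handed in, while the arm keeps its last pose, push and grip.
It also fails if it takes over 72 s, if anything falls off the work surface, if the arm or the gripper's body presses on something with over 40 N, if the wrist force passes 120 N, or if a joint passes its speed limit or range.

ROBOT

A 6-joint arm with a two-finger parallel gripper is mounted at the origin on the work surface. World frame = base frame: x ahead of the robot, y to its left, z up, the work surface at z = 0. Lengths are in m, angles in degrees, forces in N, time in s.
With the tool pointing down it reaches from about 0.3 to 0.75 m from the base axis. Payload 8.5 kg.
Tool frame: the origin (TCP) lies on the centre line of the jaws, within the pads' length; the fingertips stand 22 mm ahead of it and the grasp point (between the pads) lies 3 mm ahead of it (env.tip_reach is the distance from the TCP to the fingertips, in m); y points along the fingers, z is the direction in which the jaws open and shut, and the axes are right-handed (so a half turn about y gives the same grasp; the last joint's range is limited). The gripper opens to 85 mm and grips with 20 to 120 N. Pads are 22 mm wide; open, the fingers measure 114 mm over their backs; the gripper's body (76 mm by 85 mm) begins 54 mm behind the grasp point. The pads swing forward as they close: fully open they stand 13 mm farther back than shut.
Start: joints at [62.607, 21.807, 74.336, -0, 83.858, -12.336], TCP at [0.143, 0.531, 0.226] pointing down, gripper open.
Joint ranges: [-178.18, 178.18], [-50.72, 133.34], [12.68, 142.11], [-81.47, 261.47], [9.98, 163.14], [-165.26, 165.26]. Speed limits (degrees/s): [136.94, 136.94, 180, 180, 180, 180].

INTERFACE

Orientations are given as a 3x3 rotation matrix whose columns are the frame's x, y, z axes.
In Python, from rig import env, get_image gives the robot as it stands. The module is installed in compiled form; this text tells all that it offers.
- The arm moves only by the tool carry_out, never from a script. Its argument "targets" is a list that holds one entry, the list of rows, each a list of 7 numbers: the closure, from 0 (fully open) to 1 (shut), then the shift along the world's x, y, z in mm, then the turn, a rotation vector about the world's x, y, z in degrees. In form: [[[claw, dx, dy, dz, ax, ay, az], ...]]. A call has 1 to 20 rows; each row is the pose to reach, as a shift and turn from the pose commanded when the call began; what a row does not reach only later rows make up. A row lasts 1/12 s, in which the tool goes at most 41.7 mm and 7.16 degrees, less where a joint would pass 70% of its speed; a pose out of reach is approached as far as the arm can. A call with a gripper value outside its range is refused whole. The fingers move at their own pace and stop on an object; "squeeze" is the grip in N (left out, the last holds). Time passes only in rows, so rows that repeat a pose let the fingers close. It gives the time, the measured TCP pose, the force and the opening at its end, in the units of the state.
- env.observe(): the state, without advancing time (a new reading comes with each control period).
- get_image(name): name is "scene" or "top" or "wrist"; returns a dict with "img" (400x640x3 uint8, red, green, blue), "fx", "fy", "cx", "cy" (pixels), "rvec" (rotation vector, rad) and "tvec" (3), from world to camera coordinates, as OpenCV has them. Camera axes: x right, y down, z forward; pixel columns grow to the right and rows downward; lengths in m; the calibration is good to about 2 mm. A picture is of the moment at which its call begins. There is no depth.
- env.close_job(): hands the job in, once; it reports no verdict.
The state is a dict: "time_s": time; "q": joint angles; "qvel": joint speeds; "joint_efforts": joint torques, N m; "position": TCP position; "tool_rot": TCP orientation; "ft_force": force on the tool from outside, world axes, zero at the start; "wrist_torque": the same for the moment, N m; "grip_width": finger opening in m.
Only numpy, scipy, OpenCV 4.12 (cv2) and the standard library are available. Lean on these libraries where they do the work, as an engineer would, in place of code of your own. Each camera call takes 0.05 s, during which the arm holds its last target.

## Working session

There is one attempt and no reset: what is moved stays moved. The work goes in short steps, Python scripts to look and compute and a tool call to move; the robot and the scene stay as the last step left them, time stands still between calls to the robot, and variables do not carry over. Pictures are saved under pics/ and viewed, and the job is handed in when it is done.

Besides the shell and the picture viewer there is one more tool, called in YAML: its name, and indented under it one key for each argument. carry_out: Moves the arm, as the interface text tells. Its arguments: {"type":"object","properties":{"targets":{"type":"array"},"squeeze":{"type":"number"}},"required":["targets"]}

```bash
mkdir -p pics; ls; python3 - <<'E'
from rig import env,get_image
import cv2
s=env.observe()
for k,v in s.items(): print(k,v)
print(env.tip_reach)
for n in ["scene","top","wrist"]:
    d=get_image(n); cv2.imwrite(f"pics/{n}0.png",d["img"][:,:,::-1]); print(n,d["fx"],d["cx"],d["cy"],d["rvec"],d["tvec"])
E
```

```text
pics
time_s 0.0
q [ 6.26065184e+01  2.18425169e+01  7.43858287e+01 -2.42843741e-04
  8.38587566e+01 -1.23351683e+01]
qvel [-0.05508557 -0.02444444 -0.01760038  0.04671991 -0.08809562  0.0357335 ]
joint_efforts [-3.50773671e-04 -4.48459375e+01 -2.31271988e+01 -1.68237348e-04
  4.78648013e-03 -1.70756550e-05]
position [0.14274321 0.53083379 0.22489116]
tool_rot [[ 9.65661918e-01 -6.95709710e-04  2.59801033e-01]
 [-2.59801767e-01 -1.35169302e-03  9.65661025e-01]
 [-3.20648509e-04 -9.99998844e-01 -1.48602508e-03]]
ft_force [ 0.03316813 -0.070504    0.07850433]
wrist_torque [ 0.04064427 -0.01444339 -0.01679394]
grip_width 0.08515657885436323
0.022
scene 400.578619473971 321.74438220423417 198.06412080722833 [ 1.87125375  1.70533793 -0.62903455] [-0.08659848 -0.3133122   1.6062584 ]
top 443.1176816519056 327.381151941413 196.19188413664224 [ 2.10841825 -2.13824863  0.15725696] [0.04367076 0.52489779 1.11868939]
wrist 300.20837597398423 316.57368279335105 195.13720917582788 [-2.29817411 -1.76293282 -0.25830765] [-0.54899658 -0.03871637  0.38023048]
```

View pics/scene0.png

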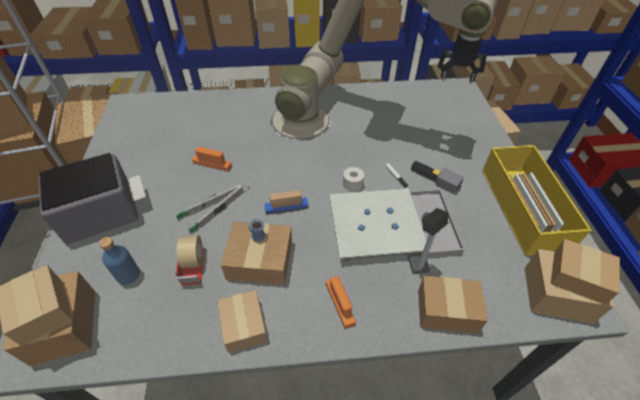

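View pics/top0.png

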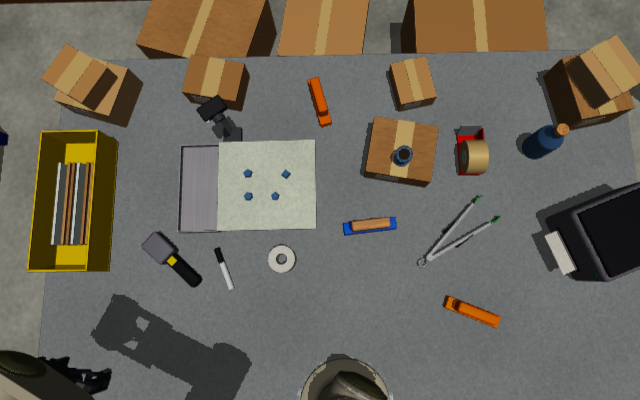

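View pics/wrist0.png

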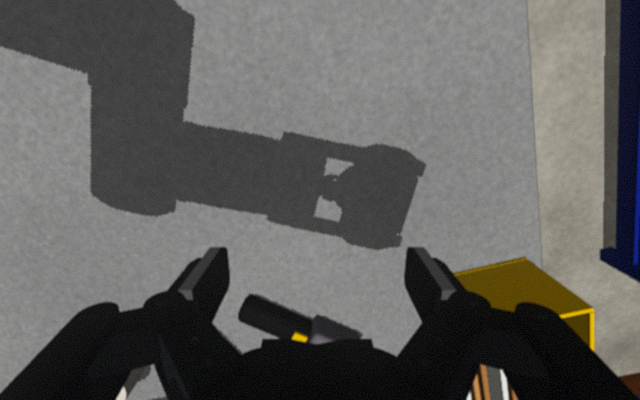

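The top view shows the plate at px (218-316, 140-230), with the tray to its left. The blue scraper is at (370,226), the tongs have their pivot at (421,263) and tips at (477,198) and (497,218), and the neck is at (403,155). I'll zoom in to measure.

```bash
cat > h.py <<'E'
import numpy as np,cv2
from rig import env,get_image
def cam(d):
    R=cv2.Rodrigues(np.array(d["rvec"],float))[0];t=np.array(d["tvec"],float).reshape(3)
    K=np.array([[d["fx"],0,d["cx"]],[0,d["fy"],d["cy"]],[0,0,1]]);return K,R,t
def bp(d,uv,z):
    K,R,t=cam(d);uv=np.atleast_2d(uv).astype(float)
    r=np.c_[uv,np.ones(len(uv))]@np.linalg.inv(K).T@R;c=-R.T@t
    return c+r*((z-c[2])/r[:,2])[:,None]
def pj(d,P):
    K,R,t=cam(d);p=(np.atleast_2d(P)@R.T+t)@K.T;return p[:,:2]/p[:,2:]
def crop(d,x0,y0,x1,y1,name):
    im=d["img"][y0:y1,x0:x1,::-1];s=min(800/(x1-x0),600/(y1-y0));cv2.imwrite("pics/"+name,cv2.resize(im,None,fx=s,fy=s,interpolation=cv2.INTER_CUBIC));print(name,"scale",s)
E
python3 - <<'E'
from h import *
d=get_image("top")
K,R,t=cam(d);print("cam",-R.T@t)
crop(d,170,100,330,220+20,"c1.png");crop(d,335,180,515,315,"c2.png");crop(d,335,100,515,235,"c3.png")
p=bp(d,[[218,140],[315,140],[316,229],[218,230]],.045);print(p)
hsv=cv2.cvtColor(d["img"],cv2.COLOR_RGB2HSV)
m=cv2.inRange(hsv,(95,110,40),(125,255,255));n,l,st,c=cv2.connectedComponentsWithStats(m)
for i in range(1,n):
    if st[i,4]>15: print(c[i],st[i],bp(d,c[i],.05))
E
```

```text
cam [0.32950873 0.01299245 1.19169878]
c1.png scale 4.285714285714286
c2.png scale 4.444444444444445
c3.png scale 4.444444444444445
[[0.68402566 0.32971826 0.045     ]
 [0.67905761 0.06768627 0.045     ]
 [0.43957331 0.06687375 0.045     ]
 [0.44061448 0.32251954 0.045     ]]
[548.44556962 138.51898734] [538 125  25  27 395] [[ 0.66988508 -0.55006205  0.05      ]]
[401.14285714 157.91428571] [394 146  19  20 105] [[ 0.62411293 -0.16005989  0.05      ]]
[247.29268293 173.04878049] [244 170   8   7  41] [[0.59016589 0.24760421 0.05      ]]
[285.54054054 173.67567568] [282 170   8   8  37] [[0.5867244  0.14605336 0.05      ]]
[247.92857143 195.80952381] [245 193   7   7  42] [[0.5289441  0.24480413 0.05      ]]
[274.73529412 195.52941176] [272 192   7   7  34] [[0.52856074 0.17423032 0.05      ]]
[367.472 227.352] [343 217  54  18 250] [[ 0.44145233 -0.06619403  0.05      ]]
```

View pics/c1.png

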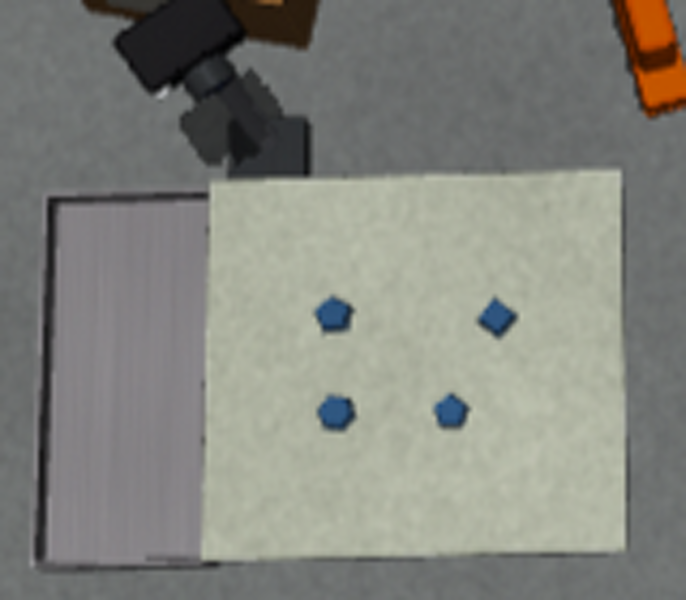

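View pics/c2.png

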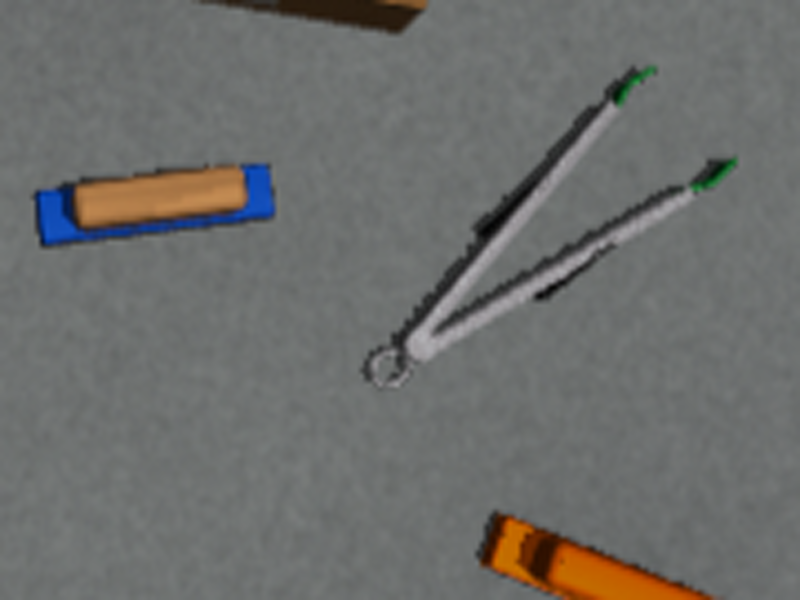

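View pics/c3.png

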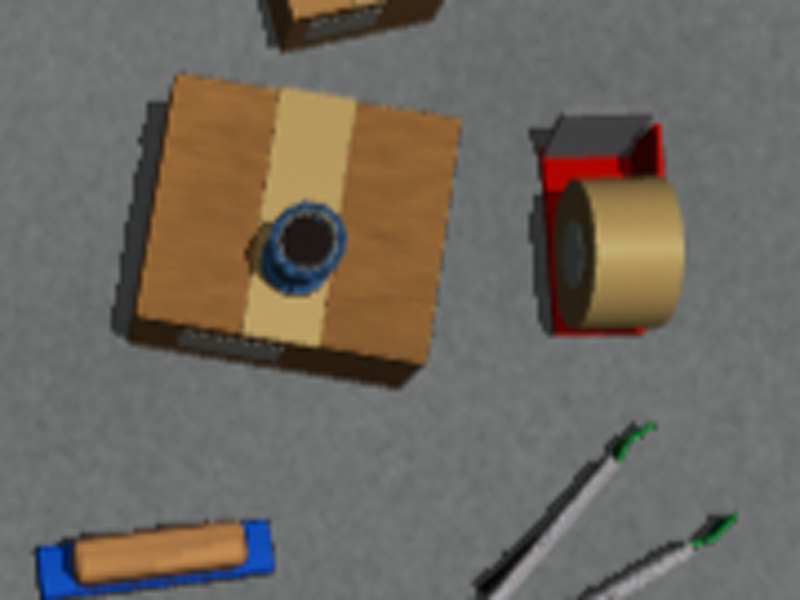

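```bash
cat > m.py <<'E'
from h import *
from scipy.optimize import least_squares
d=get_image("top");sc=get_image("scene")
def full(c,x0,y0,s): return np.array(c,float)/s+[x0-.5+.5/s,y0-.5+.5/s]
def fitrect(uv,z,hx,hy,th0,d=d):
    # corners given TL,TR,BR,BL image => (+x,+y),(+x,-y),(-x,-y),(-x,+y) with th ~0
    L=np.array([[hx,hy],[hx,-hy],[-hx,-hy],[-hx,hy]])
    def P(p): 
        c,s=np.cos(p[2]),np.sin(p[2]);return np.c_[L@np.array([[c,s],[-s,c]])+p[:2],np.full(4,z)]
    b=bp(d,uv,z).mean(0)
    r=least_squares(lambda p:(pj(d,P(p))-uv).ravel(),[b[0],b[1],th0])
    return r.x[:2],np.degrees(r.x[2]),np.abs(r.fun).max()
print("plate",fitrect(full([[211,181],[620,171],[626,551],[202,560]],170,100,4.2857),.045,.12,.13,0))
# scraper frame: its x along wiping edge; use rect with hx=16mm (img vertical), hy=70
print("scr base",fitrect(full([[38,192],[271,166],[275,217],[42,244]],335,180,4.4444),.023,.016,.07,0))
print("scr grip",fitrect(full([[76,183],[243,167],[247,209],[82,228]],335,180,4.4444),.067,.013,.05,0))
print("carton",fitrect(full([[177,74],[461,119],[428,363],[137,318]],335,100,4.4444),.08,.075,.085,0))
print("carton'",fitrect(full([[177,74],[461,119],[428,363],[137,318]],335,100,4.4444),.08,.085,.075,0))
f=full([[422,347],[635,88],[717,175],[485,225],[550,290]],335,180,4.4444);print("tongs",bp(d,f,.026),"\nz.013",bp(d,f,.013))
f=full([[308,240]],335,100,4.4444);print("neck top",f,bp(d,f,.135),bp(d,f,.139))
if __name__=="__main__":
    crop(sc,160,170,320,290,"s1.png");crop(sc,310,150,490,285,"s2.png")
E
python3 m.py
```

```text
plate (array([0.56027883, 0.19758753]), np.float64(0.39090275265926216), np.float64(0.44146687319647526))
scr base (array([ 0.44847226, -0.07436863]), np.float64(5.546511464797241), np.float64(0.5103474817326514))
scr grip (array([ 0.44854025, -0.07435491]), np.float64(5.227368551693201), np.float64(1.088365082047119))
carton (array([ 0.64147874, -0.15924425]), np.float64(-10.39170124616839), np.float64(0.5263181548688465))
carton' (array([ 0.64180642, -0.15940988]), np.float64(-10.475430735585448), np.float64(4.641948054459803))
tongs [[ 0.36262498 -0.22648565  0.026     ]
 [ 0.51370642 -0.36040948  0.026     ]
 [ 0.4609618  -0.40487935  0.026     ]
 [ 0.43336427 -0.26704808  0.026     ]
 [ 0.39473159 -0.30276477  0.026     ]] 
z.013 [[ 0.3629943  -0.22915634  0.013     ]
 [ 0.51576062 -0.3645737   0.013     ]
 [ 0.46242778 -0.4095395   0.013     ]
 [ 0.43452248 -0.27017112  0.013     ]
 [ 0.39545897 -0.30628613  0.013     ]]
neck top [[403.91319413 153.61304113]] [[ 0.61290296 -0.15437341  0.135     ]] [[ 0.61183021 -0.15373986  0.139     ]]
s1.png scale 5.0
s2.png scale 4.444444444444445
```

```bash
sleep 1; ls pics
```

```text
c1.png
c2.png
c3.png
s1.png
s2.png
scene0.png
top0.png
wrist0.png
```

View pics/s1.png

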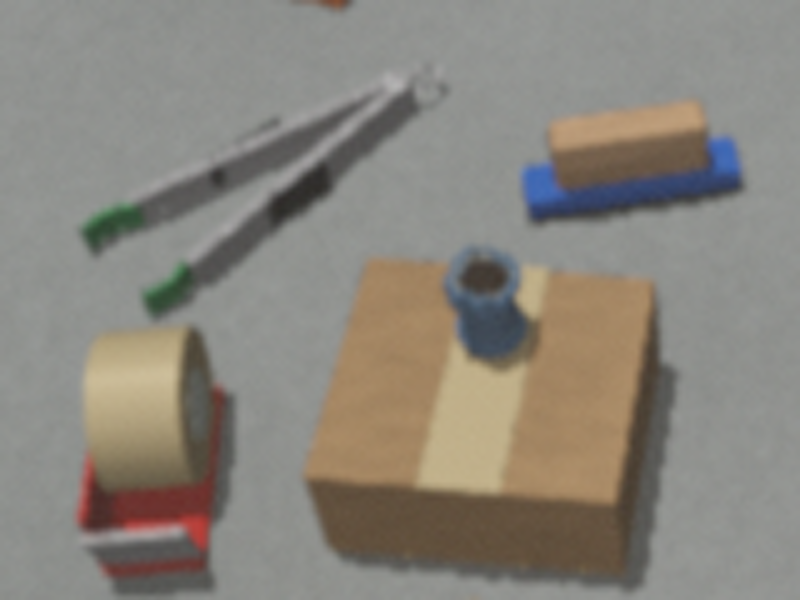

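View pics/s2.png

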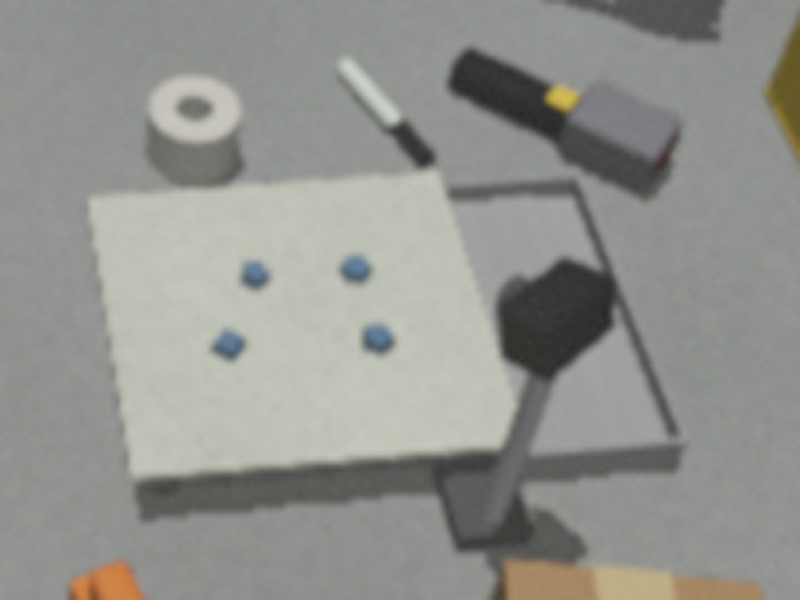

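Measured positions:

| Object | Position (m) | Angle | Check |
|---|---|---|---|
| Plate | (0.560, 0.198) | 0.4° | |
| Scraper | (0.4485, -0.0744) | thickness axis 5.4° | base and grip fits agree |
| Tongs pivot | (0.363, -0.227) | pointing -51.5° | length 0.2006 m, as given |

The neck is near (0.613, -0.154). I'll move above the scraper first.

carry_out:
  targets:
    - [[0,306,-605,-75,0,0,-69.5],[0,306,-605,-75,0,0,-69.5],[0,306,-605,-75,0,0,-69.5],[0,306,-605,-75,0,0,-69.5],[0,306,-605,-75,0,0,-69.5],[0,306,-605,-75,0,0,-69.5],[0,306,-605,-75,0,0,-69.5],[0,306,-605,-75,0,0,-69.5],[0,306,-605,-75,0,0,-69.5],[0,306,-605,-75,0,0,-69.5],[0,306,-605,-75,0,0,-69.5],[0,306,-605,-75,0,0,-69.5],[0,306,-605,-75,0,0,-69.5],[0,306,-605,-75,0,0,-69.5],[0,306,-605,-75,0,0,-69.5],[0,306,-605,-75,0,0,-69.5],[0,306,-605,-75,0,0,-69.5],[0,306,-605,-75,0,0,-69.5],[0,306,-605,-75,0,0,-69.5],[0,306,-605,-75,0,0,-69.5]]
  squeeze: 50

```text
time_s: 1.97
position: [0.4482, -0.0727, 0.1506]
tool_rot: [[0.096, -0.001, 0.995], [-0.995, 0.0, 0.096], [-0.001, -1.0, -0.0]]
ft_force: [0.2, 1.0, -0.1]
grip_width: 0.0853
```

```bash
python3 - <<'E'
from h import *
s=env.observe();print(s["time_s"],s["position"],s["tool_rot"],s["q"])
d=get_image("wrist");crop(d,0,0,640,400,"w1.png")
for P in ([.4485,-.0744,.067],[.613,-.154,.139],[.613,-.154,.08]): print(pj(d,P))
E
```

```text
1.9667 [ 0.4482348  -0.07271959  0.15058171] [[ 9.56429058e-02 -5.26255495e-04  9.95415570e-01]
 [-9.95415560e-01  4.96800799e-04  9.56431675e-02]
 [-5.44855993e-04 -9.99999738e-01 -4.76327436e-04]] [-2.42195520e+01  1.67708409e+01  9.59445676e+01  1.47281845e-02
  6.73237676e+01 -2.97135670e+01]
w1.png scale 1.25
[[316.19565815 200.44648228]]
[[546.91071857 366.9329412 ]]
[[496.81399286 309.7849579 ]]
```

View pics/w1.png

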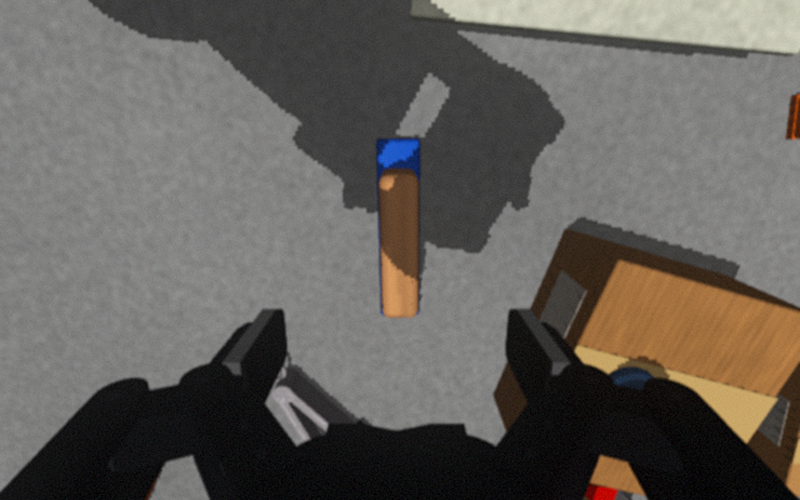

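The scraper's grip shows centred between the jaws at about px (399,243) and lined up with them. Next: descend, close and lift.

carry_out:
  targets:
    - [[0,1,1,-35,0,0,0],[0,1,1,-70,0,0,0],[0,1,1,-90,0,0,0],[0,1,1,-100,0,0,0],[0.3,1,1,-100,0,0,0],[0.6,1,1,-100,0,0,0],[0.75,1,1,-100,0,0,0],[0.85,1,1,-100,0,0,0],[0.85,1,1,-100,0,0,0],[0.85,1,1,-100,0,0,0],[0.85,1,1,-100,0,0,0],[0.85,1,1,-100,0,0,0],[0.85,1,1,-100,0,0,0],[0.85,1,1,-100,0,0,0]]
  squeeze: 50

```text
time_s: 3.18
position: [0.4505, -0.0729, 0.0517]
tool_rot: [[0.095, 0.002, 0.995], [-0.995, -0.001, 0.095], [0.001, -1.0, 0.002]]
ft_force: [-0.8, 1.0, 7.4]
grip_width: 0.0241
```

```bash
python3 - <<'E'
from h import *
s=env.observe();print(s["time_s"],s["position"],s["grip_width"],s["ft_force"],s["q"])
d=get_image("wrist");crop(d,0,0,640,400,"w2.png")
E
```

```text
3.1833 [ 0.45047385 -0.07294182  0.05165148] 0.024103510208522756 [-0.81060186  1.04743583  7.35123736] [-2.41275772e+01  2.55006226e+01  1.03255748e+02  1.97533824e-02
  5.11080692e+01 -2.95925584e+01]
w2.png scale 1.25
```

View pics/w2.png

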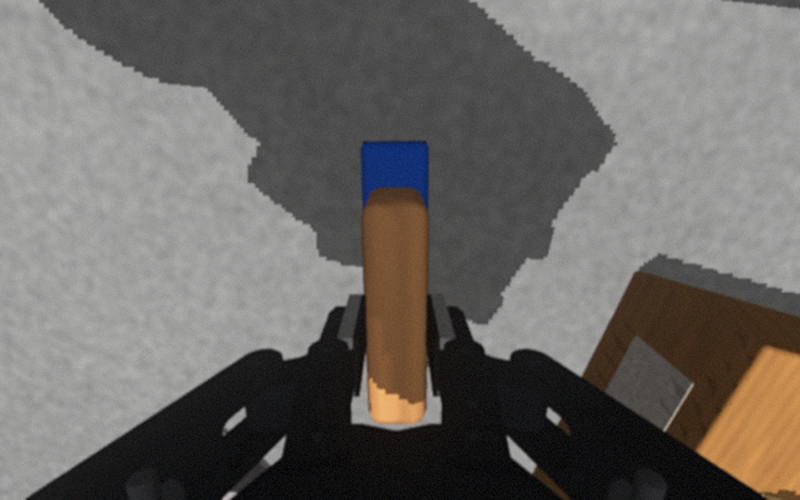

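carry_out:
  targets:
    - [[0.85,0,0,15,0,0,0],[0.85,0,0,45,0,0,0],[0.85,5,8,80,0,0,5],[0.85,15,22,95,0,0,11],[0.85,25,37,95,0,0,18],[0.85,35,53,95,0,0,25],[0.85,45,68,95,0,0,32],[0.85,55,83,95,0,0,39],[0.85,65,98,95,0,0,46],[0.85,75,113,95,0,0,53],[0.85,85,128,95,0,0,60],[0.85,95,143,95,0,0,67],[0.85,103,155,95,0,0,74],[0.85,109,163,95,0,0,81],[0.85,110,165,95,0,0,85],[0.85,110,165,95,0,0,85],[0.85,110,165,95,0,0,85],[0.85,110,165,95,0,0,85]]

```text
time_s: 4.73
position: [0.5596, 0.0918, 0.1456]
tool_rot: [[1.0, -0.0, -0.005], [0.005, -0.0, 1.0], [-0.0, -1.0, -0.0]]
ft_force: [0.4, -0.0, -2.2]
grip_width: 0.0245
```

```bash
python3 - <<'E'
from h import *
s=env.observe();print(s["time_s"],s["position"],s["tool_rot"],s["grip_width"],s["ft_force"],s["q"])
d=get_image("scene");crop(d,300,120,500,270,"s3.png")
d=get_image("top");crop(d,170,100,330,240,"t3.png")
d=get_image("wrist");crop(d,0,0,640,400,"w3.png")
E
```

```text
4.7333 [0.55958148 0.09183793 0.14561279] [[ 9.99986659e-01 -2.13314700e-04 -5.16096761e-03]
 [ 5.16095120e-03 -7.74090260e-05  9.99986679e-01]
 [-2.13711364e-04 -9.99999974e-01 -7.63070865e-05]] 0.024521234897274636 [ 0.41076155 -0.02422907 -2.1759978 ] [-2.63608084e+00  2.74284581e+01  7.89818510e+01 -5.20433377e-03
  7.36016961e+01 -9.29303136e+01]
s3.png scale 4.0
t3.png scale 4.285714285714286
w3.png scale 1.25
```

View pics/s3.png

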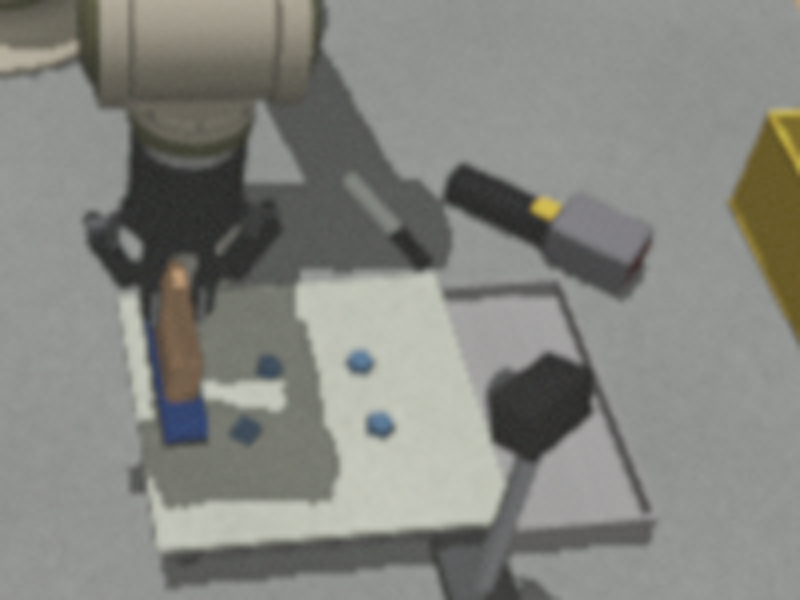

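View pics/w3.png

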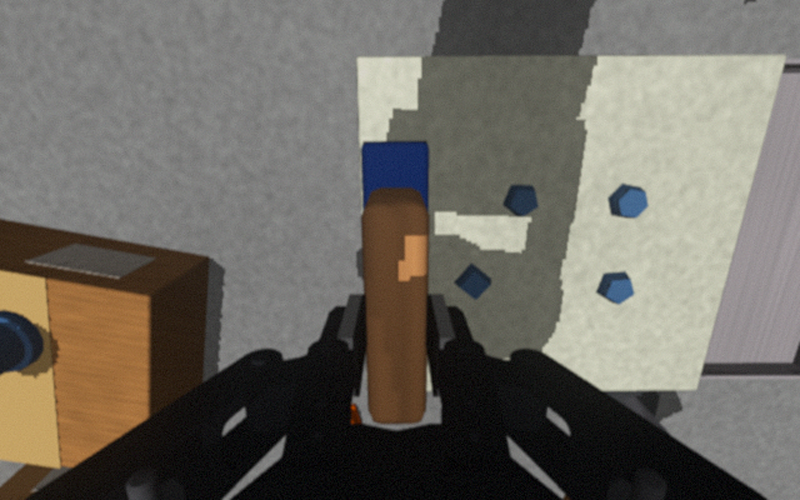

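View pics/t3.png

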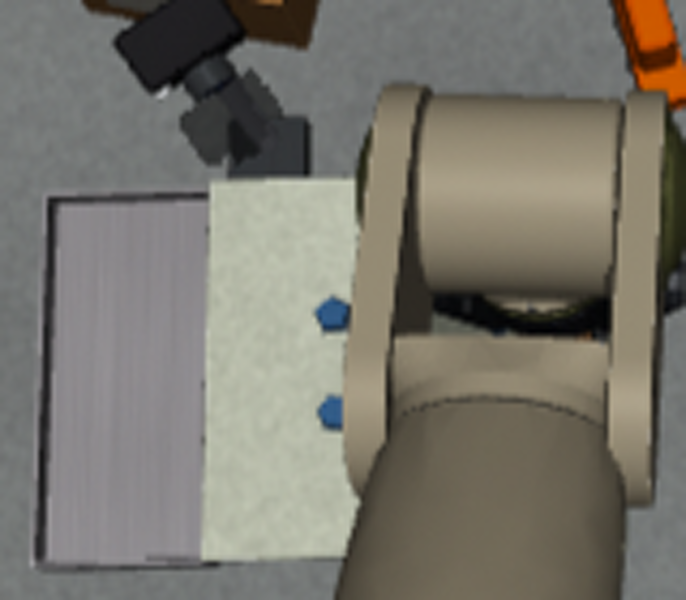

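```bash
python3 - <<'E'
from h import *
d=get_image("top");sc=get_image("scene")
f=lambda c:np.array(c,float)/4.2857+[170,100]
print("head corners z.235\n",bp(d,f([[115,40],[160,95],[245,40],[200,-15]]),.235))
print("head corners z.2\n",bp(d,f([[115,40],[160,95],[245,40]]),.2))
print("mount",bp(d,f([[205,75],[250,100]]),.2))
for z in (.25,.3,.35,.4): print(z,bp(d,f([[520,90],[380,90],[660,90],[520,295]]),z))
g=lambda c:np.array(c,float)/4+[300,120]
print("scene head z.235",bp(sc,g([[548,352],[592,380],[545,440],[490,400]]),.23))
# arm barrel in scene
print(bp(sc,g([[180,100],[200,150]]),.3))
# scraper ends predicted in scene (TCP-based)
for z,l in ((.116,'basetop'),(.095,'sole')):
  print(l,(pj(sc,[[.56-.07,.092-.016,z],[.56+.07,.092-.016,z],[.56+.07,.092+.016,z]])-[300,120])*4)
w=get_image("wrist")
print((pj(w,[[.56-.07,.092,.116],[.56-.05,.092,.16],[.56+.05,.092,.16]]))*1.25)
E
```

```text
head corners z.235
 [[0.69883011 0.32797902 0.235     ]
 [0.66773903 0.30282918 0.235     ]
 [0.697393   0.25837298 0.235     ]
 [0.72878161 0.28337127 0.235     ]]
head corners z.2
 [[0.71234141 0.33950253 0.2       ]
 [0.68011289 0.3134326  0.2       ]
 [0.71085173 0.26735001 0.2       ]]
mount [[0.69110436 0.28892707 0.2       ]
 [0.67625961 0.26369498 0.2       ]]
0.25 [[0.66139881 0.11027627 0.25      ]
 [0.66285782 0.18322743 0.25      ]
 [0.65994483 0.03757677 0.25      ]
 [0.55226954 0.11010682 0.25      ]]
0.3 [[0.64377693 0.10511093 0.3       ]
 [0.64515847 0.17418871 0.3       ]
 [0.64240015 0.03627146 0.3       ]
 [0.54044193 0.10495048 0.3       ]]
0.35 [[0.62615505 0.09994559 0.35      ]
 [0.62745913 0.16514999 0.35      ]
 [0.62485547 0.03496614 0.35      ]
 [0.52861433 0.09979414 0.35      ]]
0.4 [[0.60853317 0.09478026 0.4       ]
 [0.60975978 0.15611128 0.4       ]
 [0.60731079 0.03366082 0.4       ]
 [0.51678673 0.0946378  0.4       ]]
scene head z.235 [[0.67994681 0.31092464 0.23      ]
 [0.70449382 0.33181086 0.23      ]
 [0.74718386 0.28944648 0.23      ]
 [0.71431185 0.2643343  0.23      ]]
[[0.50219268 0.09708648 0.3       ]
 [0.55103175 0.10340389 0.3       ]]
basetop [[136.808948   276.34929375]
 [160.34614448 424.71854508]
 [205.98542049 421.45566617]]
sole [[135.88294496 294.9628407 ]
 [159.01498266 442.76276405]
 [204.01834841 439.50927209]]
[[398.15502604 138.29923452]
 [398.33644395 198.13306448]
 [396.24697012 424.25078553]]
```

The scraper is where I predicted: centred on the TCP, and its sole should be at about z 0.094. The camera head stays at least 45 mm clear of the sweep. Lowering to about 1.5 mm above the plate and sweeping toward +y.

carry_out:
  targets:
    - [[0.85,0,0,-20,0,0,0],[0.85,0,0,-38,0,0,0],[0.85,0,0,-45,0,0,0],[0.85,0,0,-47.5,0,0,0],[0.85,0,0,-47.5,0,0,0],[0.85,0,8,-47.5,0,0,0],[0.85,0,20,-47.5,0,0,0],[0.85,0,34,-47.5,0,0,0],[0.85,0,48,-47.5,0,0,0],[0.85,0,62,-47.5,0,0,0],[0.85,0,76,-47.5,0,0,0],[0.85,0,90,-47.5,0,0,0],[0.85,0,104,-47.5,0,0,0],[0.85,0,118,-47.5,0,0,0],[0.85,0,132,-47.5,0,0,0],[0.85,0,146,-47.5,0,0,0],[0.85,0,158,-47.5,0,0,0],[0.85,0,166,-47.5,0,0,0],[0.85,0,170,-47.5,0,0,0],[0.85,0,170,-47.5,0,0,0]]

```text
time_s: 6.7
position: [0.5598, 0.2629, 0.0979]
tool_rot: [[1.0, -0.0, -0.009], [0.009, 0.0, 1.0], [-0.0, -1.0, 0.0]]
ft_force: [-0.3, -0.2, -1.7]
grip_width: 0.0242
```

```bash
python3 - <<'E'
from h import *
s=env.observe();print(s["time_s"],s["position"],s["grip_width"],s["ft_force"])
d=get_image("scene");crop(d,300,120,500,270,"s4.png")
d=get_image("wrist");crop(d,0,0,640,400,"w4.png")
E
```

```text
6.7 [0.55975459 0.26291189 0.09787538] 0.024210705482566767 [-0.26788166 -0.15324525 -1.67370313]
s4.png scale 4.0
w4.png scale 1.25
```

View pics/s4.png

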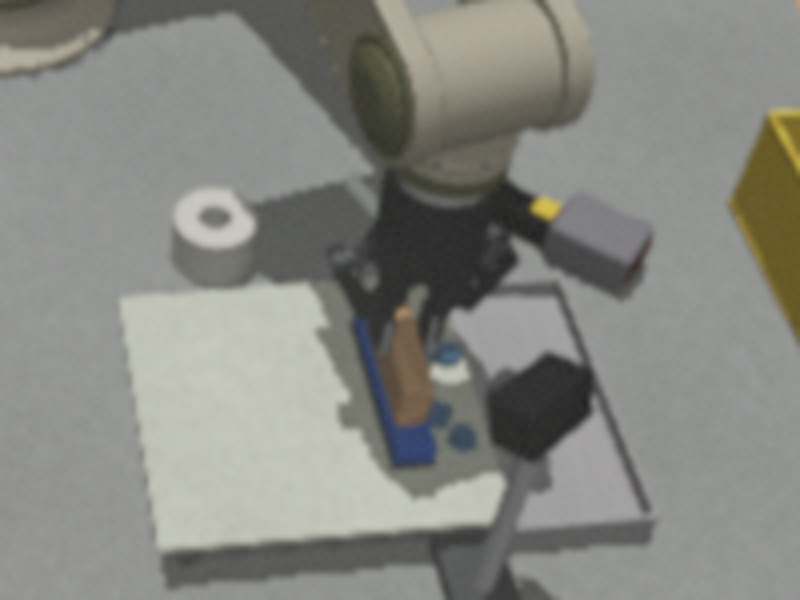

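View pics/w4.png

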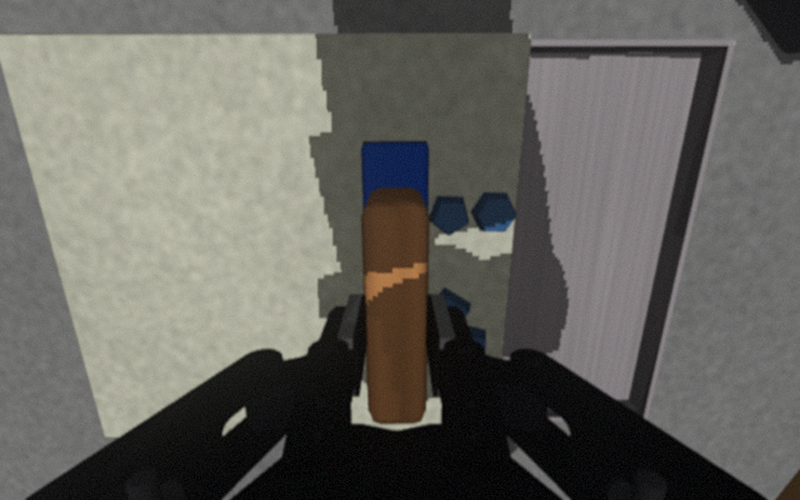

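All four chips sit in front of the blade at about px (450,215), (494,212), (455,305) and (477,335). Continuing past the edge.

carry_out:
  targets:
    - [[0.85,0,6,0,0,0,0],[0.85,0,16,0,0,0,0],[0.85,0,26,0,0,0,0],[0.85,0,36,0,0,0,0],[0.85,0,46,0,0,0,0],[0.85,0,56,0,0,0,0],[0.85,0,66,0,0,0,0],[0.85,0,74,0,0,0,0],[0.85,0,80,0,0,0,0],[0.85,0,82,0,0,0,0],[0.85,0,82,0,0,0,0],[0.85,0,82,0,0,0,0]]

```text
time_s: 7.8
position: [0.5599, 0.3439, 0.098]
tool_rot: [[1.0, -0.0, -0.008], [0.008, -0.0, 1.0], [-0.0, -1.0, -0.0]]
ft_force: [0.7, -0.5, -1.8]
grip_width: 0.0244
```

```bash
python3 - <<'E'
from h import *
s=env.observe();print(s["time_s"],s["position"],s["grip_width"],s["ft_force"])
d=get_image("scene");crop(d,300,120,500,270,"s5.png")
d=get_image("wrist");crop(d,0,0,640,400,"w5.png")
E
```

```text
7.8 [0.55990314 0.34389926 0.09796806] 0.024414622115748765 [ 0.71142122 -0.45351316 -1.77933957]
s5.png scale 4.0
w5.png scale 1.25
```

View pics/s5.png

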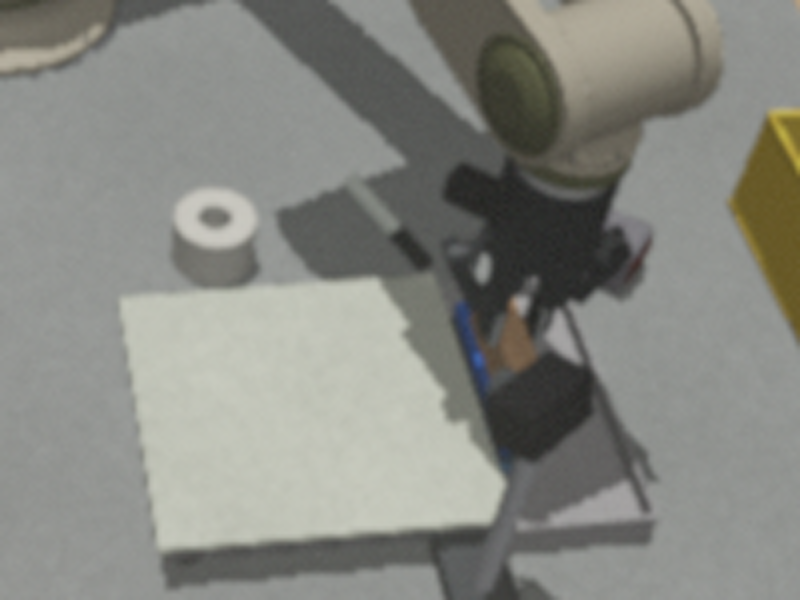

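View pics/w5.png

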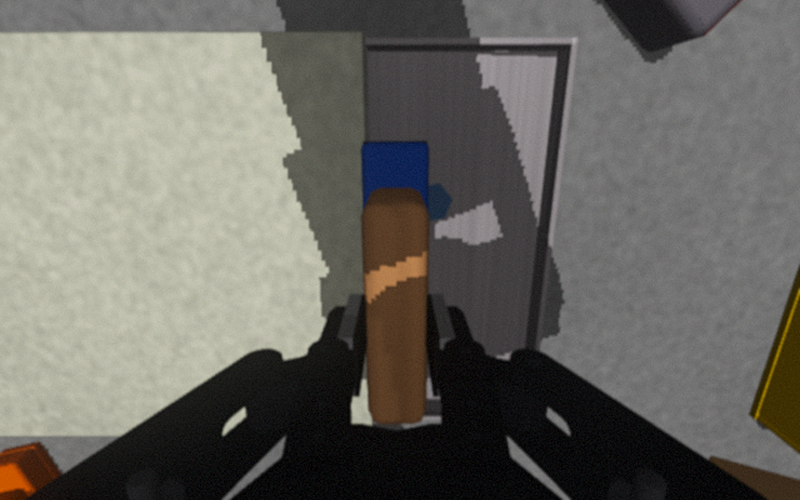

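carry_out:
  targets:
    - [[0.85,0,0,15,0,0,0],[0.85,0,-5,40,0,0,0],[0.85,-5,-25,55,0,0,-5],[0.85,-12,-55,55,0,0,-11],[0.85,-20,-85,55,0,0,-18],[0.85,-29,-115,55,0,0,-25],[0.85,-37,-145,55,0,0,-32],[0.85,-46,-175,55,0,0,-38],[0.85,-54,-205,55,0,0,-44],[0.85,-62,-235,55,0,0,-50],[0.85,-70,-265,55,0,0,-56],[0.85,-78,-295,55,0,0,-62],[0.85,-86,-325,55,0,0,-68],[0.85,-94,-355,55,0,0,-74],[0.85,-102,-385,55,0,0,-80],[0.85,-108,-408,55,0,0,-84],[0.85,-110,-417,55,0,0,-85],[0.85,-110,-417,55,0,0,-85],[0.85,-110,-417,55,0,0,-85]]

```text
time_s: 9.48
position: [0.4499, -0.0728, 0.1532]
tool_rot: [[0.095, 0.0, 0.995], [-0.995, 0.0, 0.095], [-0.0, -1.0, 0.0]]
ft_force: [-0.0, 0.6, -2.5]
grip_width: 0.0246
```

```bash
python3 - <<'E'
from h import *
s=env.observe();print(s["time_s"],s["position"],s["tool_rot"],s["grip_width"],s["ft_force"])
d=get_image("scene");crop(d,160,120,500,290,"s6.png")
d=get_image("top");crop(d,170,100,520,320,"t6.png")
d=get_image("top");crop(d,170,100,330,240,"t6b.png")
E
```

```text
9.4833 [ 0.44989225 -0.07278014  0.15316722] [[ 9.51923559e-02  3.19970733e-04  9.95458845e-01]
 [-9.95458861e-01  3.00564892e-04  9.51922607e-02]
 [-2.68741243e-04 -9.99999904e-01  3.47129181e-04]] 0.024631809366699384 [-0.01755161  0.58491614 -2.50026618]
s6.png scale 2.3529411764705883
t6.png scale 2.2857142857142856
t6b.png scale 4.285714285714286
```

View pics/t6b.png

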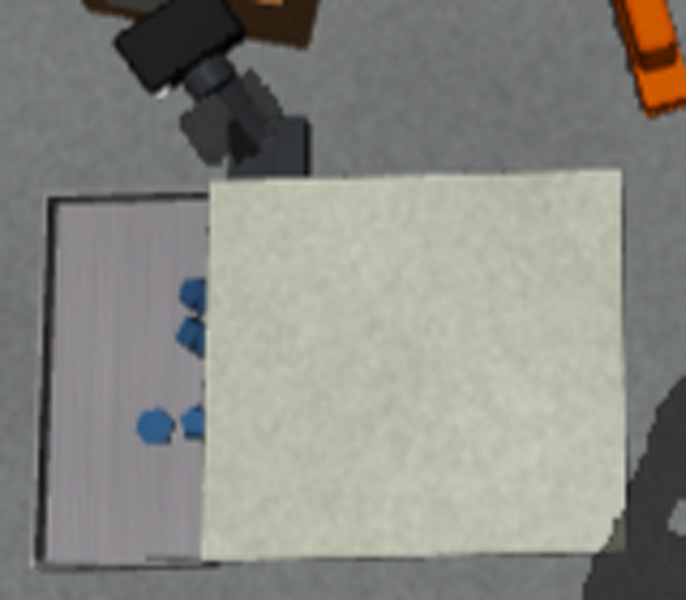

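View pics/s6.png

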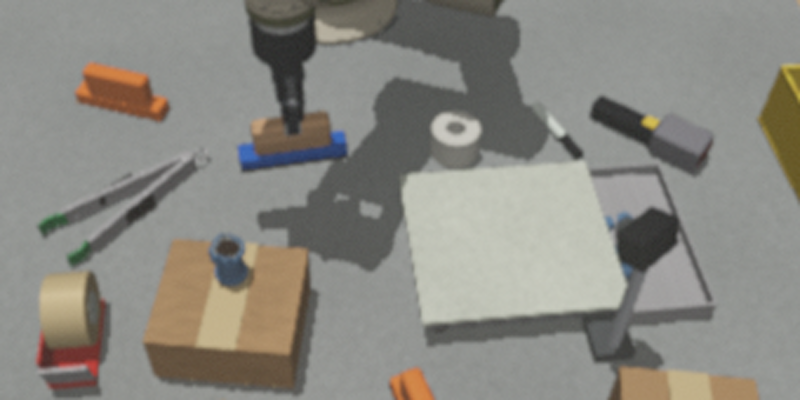

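All four chips lie in the tray at crop px (193,295), (192,335), (155,427) and (195,423), and the plate is clear. Setting the scraper down.

carry_out:
  targets:
    - [[0.85,0,0,-30,0,0,0],[0.85,0,0,-60,0,0,0],[0.85,0,0,-82,0,0,0],[0.85,0,0,-94,0,0,0],[0.85,0,0,-99,0,0,0],[0.85,0,0,-101.5,0,0,0],[0.85,0,0,-101.5,0,0,0],[0.6,0,0,-101.5,0,0,0],[0.4,0,0,-101.5,0,0,0],[0.2,0,0,-101.5,0,0,0],[0.2,0,0,-101.5,0,0,0],[0.2,0,0,-101.5,0,0,0],[0.2,0,0,-85,0,0,0],[0.2,0,0,-50,0,0,0],[0.2,0,0,-10,0,0,0],[0.2,0,0,0,0,0,0]]

```text
time_s: 10.97
position: [0.4516, -0.0736, 0.158]
tool_rot: [[0.095, 0.007, 0.995], [-0.995, -0.003, 0.095], [0.004, -1.0, 0.007]]
ft_force: [0.4, 0.1, 1.0]
grip_width: 0.0681
```

```bash
python3 - <<'E'
from h import *
s=env.observe();print(s["time_s"],s["position"],s["tool_rot"],s["grip_width"],s["ft_force"])
d=get_image("scene");crop(d,160,170,320,290,"s7.png")
d=get_image("wrist");crop(d,0,0,640,400,"w7.png")
E
```

```text
10.9667 [ 0.45162056 -0.07360067  0.15799505] [[ 0.09502504  0.00731091  0.99544804]
 [-0.99546701 -0.00327788  0.09505092]
 [ 0.00395787 -0.9999679   0.00696628]] 0.06813433900554947 [0.35320401 0.10599564 0.95007835]
s7.png scale 5.0
w7.png scale 1.25
```

View pics/s7.png

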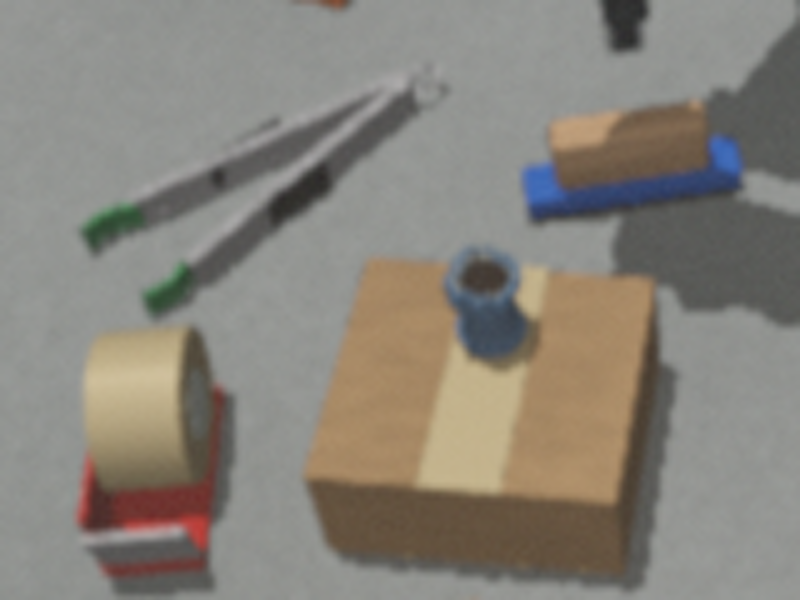

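View pics/w7.png

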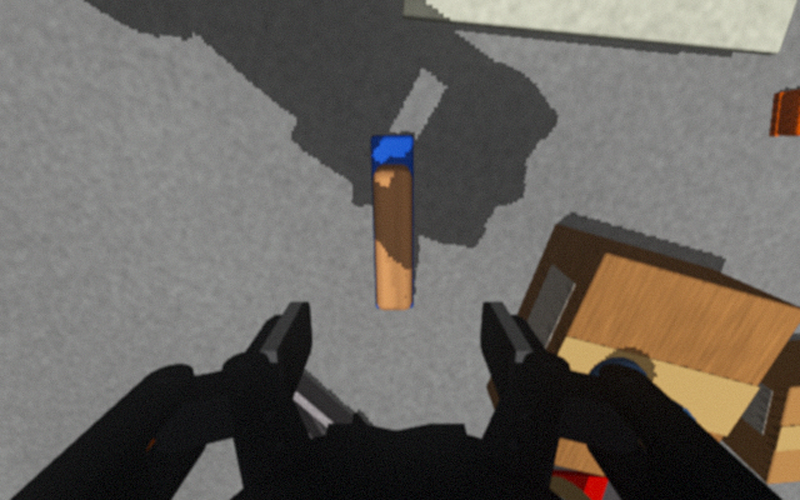

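The scraper stands back in its place. Now refining the neck and tongs positions with both cameras.

```bash
cat > n.py <<'E'
from h import *
d=get_image("top");sc=get_image("scene")
def ov(im,d,name,x0,y0,x1,y1,neck,tg):
    s=800/(x1-x0);I=cv2.resize(np.ascontiguousarray(im[y0:y1,x0:x1,::-1]),None,fx=s,fy=s,interpolation=cv2.INTER_CUBIC)
    a=np.linspace(0,2*np.pi,60)
    def pl(P,c,cl=False):
        p=((pj(d,P)-[x0-.5,y0-.5])*s).astype(np.int32);cv2.polylines(I,[p.reshape(-1,1,2)],cl,c,1)
    for z,r in ((.08,.0205),(.089,.0205),(.127,.021),(.139,.021)): pl(np.c_[neck[0]+r*np.cos(a),neck[1]+r*np.sin(a),np.full(60,z)],(0,255,255),True)
    px,py,th=tg;c,s_=np.cos(np.radians(th)),np.sin(np.radians(th))
    L=lambda x,y,z:[px+c*x-s_*y,py+s_*x+c*y,z]
    for sg in (1,-1):
        for z in (.0,.026): pl([L(0,0,z),L(.105,sg*.0275,z)],(0,0,255));pl([L(.077,sg*.0275*.077/.105,z),L(.133,sg*.0275*.133/.105,z)],(255,0,255))
        pl([L(.2,sg*.03,.013),L(.2,sg*.03,.026)],(0,255,0))
    cv2.imwrite("pics/"+name,I)
import sys
neck=eval(sys.argv[1]);tg=eval(sys.argv[2]);k=sys.argv[3]
ov(d["img"],d,f"nt{k}.png",385,125,515,275-50,neck,tg)
ov(d["img"],d,f"ntt{k}.png",400,180,520,270,neck,tg)
ov(sc["img"],sc,f"ns{k}.png",160,170,290,267,neck,tg)
E
python3 n.py "(.613,-.1545)" "(.3628,-.2278,-51.5)" 1
```

```text
(no output)
```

View pics/ns1.png

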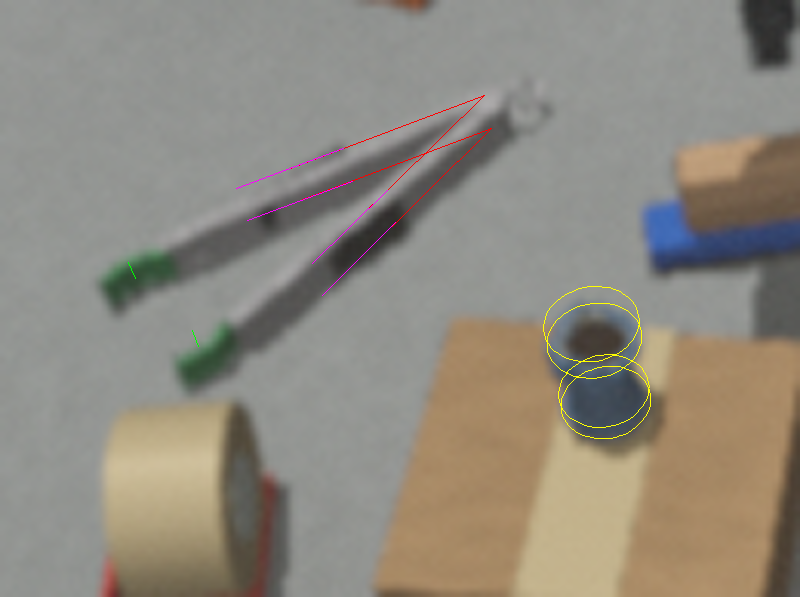

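View pics/nt1.png

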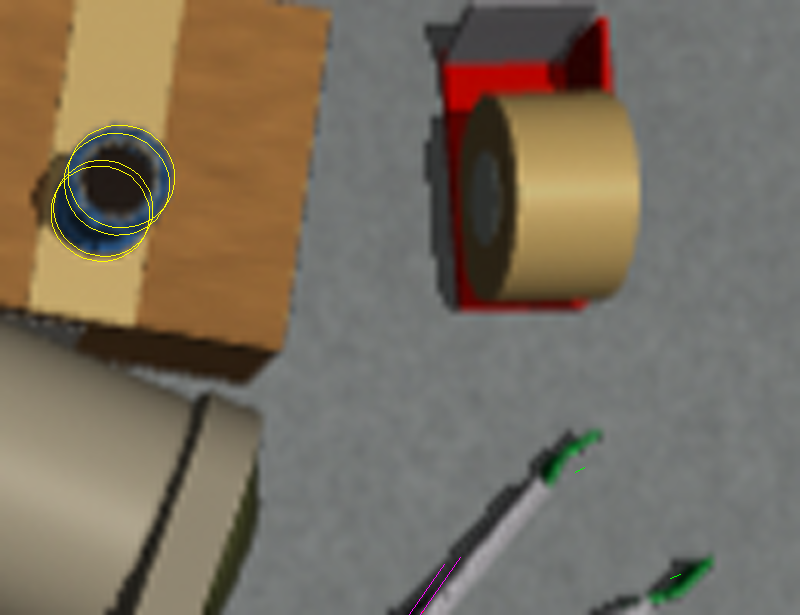

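View pics/ntt1.png

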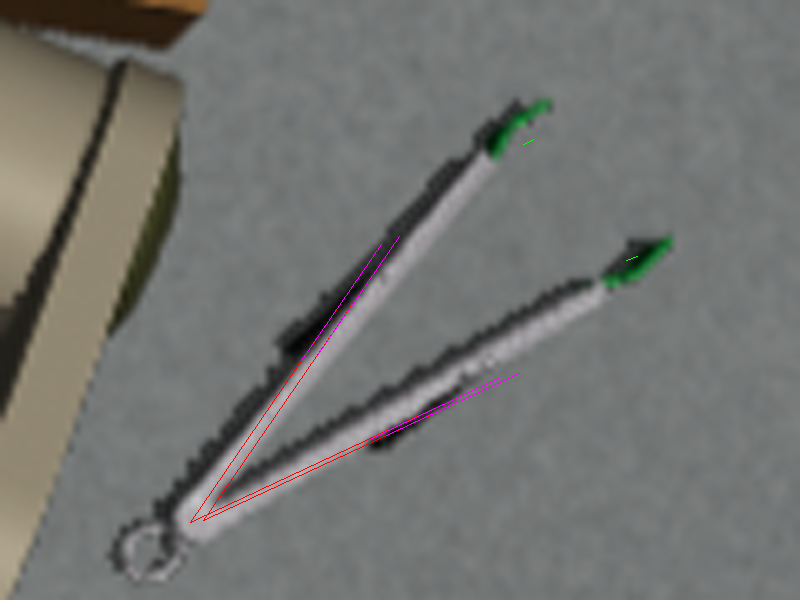

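The neck overlay at (0.613, -0.1545) fits both views. The tongs overlay fits to about 4 mm, so I'll move above the grips and check with the wrist camera.

carry_out:
  targets:
    - [[0,-4,-40,20,0,0,6],[0,-8,-80,30,0,0,12],[0,-12,-120,30,0,0,18],[0,-15,-160,25,0,0,24],[0,-19,-200,15,0,0,29],[0,-21,-227,5,0,0,32],[0,-22,-237,0,0,0,33],[0,-22,-237,0,0,0,33],[0,-22,-237,0,0,0,33],[0,-22,-237,0,0,0,33]]

```text
time_s: 12.0
position: [0.4279, -0.3088, 0.1526]
tool_rot: [[0.622, -0.001, 0.783], [-0.783, 0.001, 0.622], [-0.001, -1.0, 0.0]]
ft_force: [0.8, 0.4, 0.1]
grip_width: 0.0854
```

```bash
python3 - <<'E'
from h import *
s=env.observe();print(s["time_s"],s["position"],s["tool_rot"],s["grip_width"],s["ft_force"],s["q"])
d=get_image("wrist")
I=cv2.resize(np.ascontiguousarray(d["img"][:,:,::-1]),None,fx=1.25,fy=1.25)
px,py,th=.3628,-.2278,-51.5;c,s_=np.cos(np.radians(th)),np.sin(np.radians(th))
L=lambda x,y,z:[px+c*x-s_*y,py+s_*x+c*y,z]
def pl(P,col): cv2.polylines(I,[(pj(d,P)*1.25).astype(np.int32).reshape(-1,1,2)],False,col,1)
for sg in (1,-1):
  pl([L(0,0,.026),L(.2,sg*.03,.026)],(0,0,255));pl([L(.077,sg*.02,.026),L(.077,sg*.0275,.026),L(.133,sg*.0275,.026),L(.133,sg*.02,.026)],(255,0,255))
cv2.imwrite("pics/w8.png",I)
E
```

```text
12.0 [ 0.42787046 -0.30878226  0.15262198] [[ 6.21712291e-01 -7.69906425e-04  7.83245322e-01]
 [-7.83244421e-01  1.19609961e-03  6.21712752e-01]
 [-1.41550007e-03 -9.99998988e-01  1.40604916e-04]] 0.08537889480083341 [0.8195837  0.39978929 0.05989613] [-4.86898309e+01  2.34145501e+01  8.47161895e+01  1.27317090e-02
  7.19498582e+01 -8.71351074e+01]
```

View pics/w8.png

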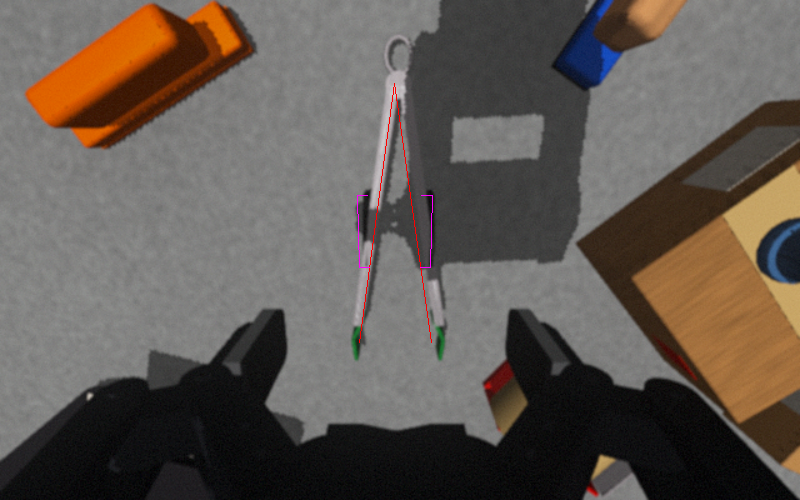

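The wrist view shows the tongs with pivot at (396,82), tips at (356,343) and (440,343), and the black pads along rows 190-265. They line up with the overlay and the jaws. Descending and squeezing to about 50 mm.

carry_out:
  targets:
    - [[0,0,-1,-35,0,0,0],[0,0,-1,-70,0,0,0],[0,0,-1,-100,0,0,0],[0,0,-1,-117,0,0,0],[0,0,-1,-125,0,0,0],[0.15,0,-1,-125,0,0,0],[0.25,0,-1,-125,0,0,0],[0.32,0,-1,-125,0,0,0],[0.37,0,-1,-125,0,0,0],[0.4,0,-1,-125,0,0,0],[0.42,0,-1,-125,0,0,0],[0.42,0,-1,-125,0,0,0],[0.42,0,-1,-125,0,0,0],[0.42,0,-1,-125,0,0,0]]
  squeeze: 35

```text
time_s: 13.22
position: [0.4279, -0.3109, 0.0281]
tool_rot: [[0.622, 0.0, 0.783], [-0.783, -0.0, 0.622], [0.0, -1.0, 0.0]]
ft_force: [0.4, -0.2, -0.8]
grip_width: 0.0492
```

```bash
python3 - <<'E'
from h import *
s=env.observe();print(s["time_s"],s["position"],s["tool_rot"][2],s["grip_width"],s["ft_force"])
d=get_image("wrist");crop(d,0,0,640,400,"w9.png")
d=get_image("scene");crop(d,160,170,290,267,"s9.png")
E
```

```text
13.2167 [ 0.42788089 -0.31093557  0.02807971] [ 8.56297733e-05 -9.99999996e-01  6.65296322e-06] 0.04918851804456945 [ 0.43128502 -0.24172605 -0.80609152]
w9.png scale 1.25
s9.png scale 6.153846153846154
```

View pics/w9.png

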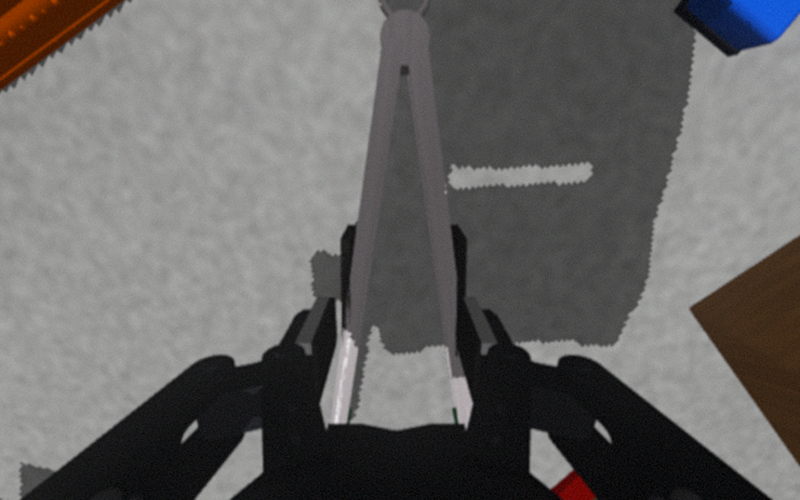

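View pics/s9.png

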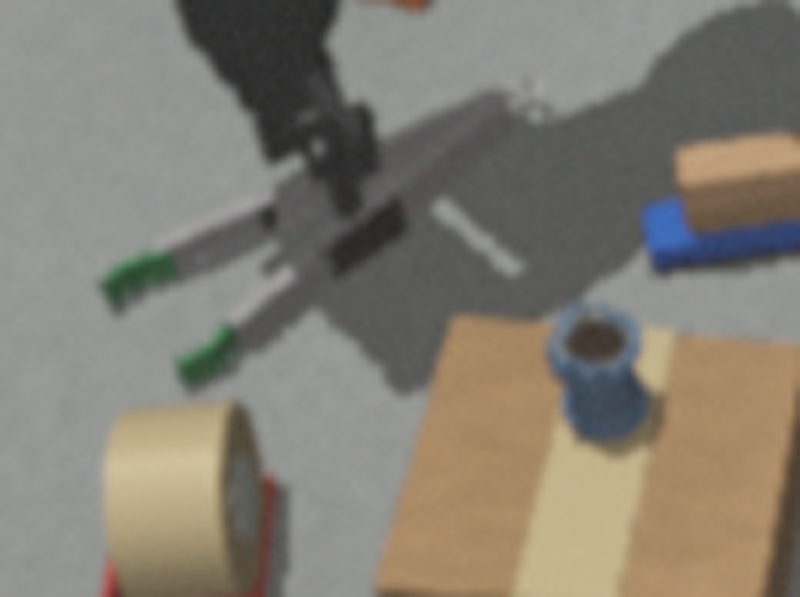

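```bash
python3 - <<'E'
from h import *
sc=get_image("scene");w=get_image("wrist")
s=env.observe();p=s["position"];R=s["tool_rot"]
# near finger = more +x world
for z in (0.006,.013,.02,.026,.035,.045):
  for h in (.025,.035):
    for sg in (1,-1):
      P=p+R[:,2]*sg*h;P=P.copy();P[2]=z
      print(z,h*sg,((pj(sc,P)-[159.5,169.5])*6.154).round()[0],(pj(w,P)*1.25).round()[0])
E
```

```text
0.006 0.025 [353. 248.] [446. 285.]
0.006 -0.025 [299. 196.] [345. 285.]
0.006 0.035 [364. 259.] [466. 285.]
0.006 -0.035 [289. 185.] [324. 285.]
0.013 0.025 [350. 240.] [448. 291.]
0.013 -0.025 [296. 187.] [343. 291.]
0.013 0.035 [361. 251.] [469. 291.]
0.013 -0.035 [286. 177.] [322. 291.]
0.02 0.025 [348. 231.] [450. 297.]
0.02 -0.025 [294. 178.] [341. 297.]
0.02 0.035 [359. 242.] [472. 297.]
0.02 -0.035 [283. 168.] [319. 297.]
0.026 0.025 [345. 224.] [452. 303.]
0.026 -0.025 [291. 171.] [339. 303.]
0.026 0.035 [357. 235.] [475. 303.]
0.026 -0.035 [281. 161.] [316. 303.]
0.035 0.025 [342. 212.] [455. 313.]
0.035 -0.025 [288. 160.] [336. 313.]
0.035 0.035 [353. 223.] [479. 313.]
0.035 -0.035 [277. 149.] [312. 313.]
0.045 0.025 [338. 200.] [459. 324.]
0.045 -0.025 [284. 147.] [332. 324.]
0.045 0.035 [350. 211.] [484. 324.]
0.045 -0.035 [273. 136.] [306. 324.]
```

```bash
python3 - <<'E'
from h import *
d=get_image("wrist");crop(d,220,160,440,320,"w9z.png")
d=get_image("scene");crop(d,180,165,240,210,"s9z.png")
E
```

```text
w9z.png scale 3.6363636363636362
s9z.png scale 13.333333333333334
```

View pics/w9z.png

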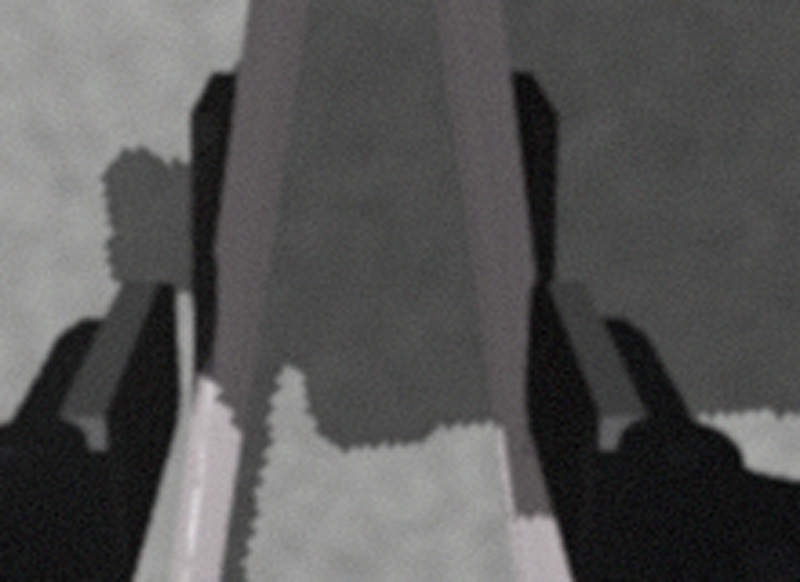

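View pics/s9z.png

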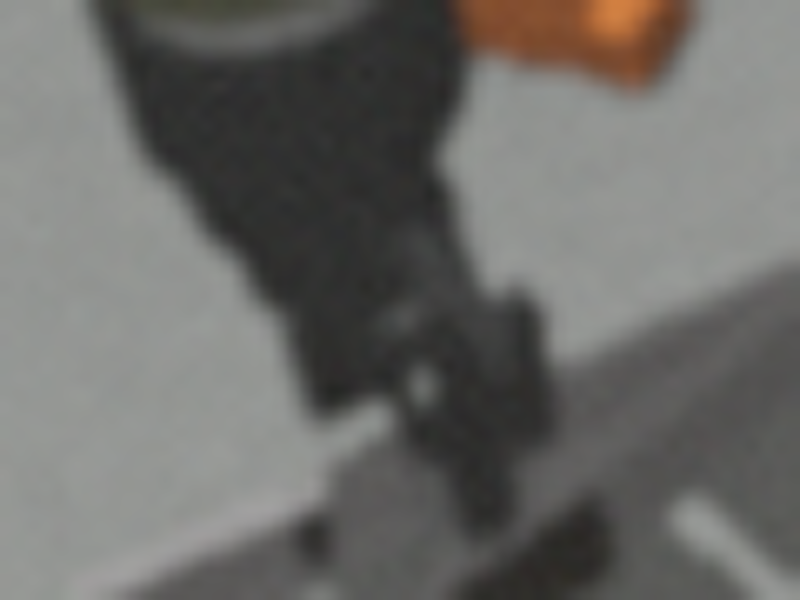

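```bash
python3 - <<'E'
from h import *
w=get_image("wrist");sc=get_image("scene")
s=env.observe();p=s["position"];R=s["tool_rot"]
K,Rc,t=cam(w);print("cam rel TCP (tool axes)",R.T@(-Rc.T@t-p),"dir",R.T@Rc[2])
for z in (0.006,.015,.026,.035,.045,.055):
  P=[[*(p+R[:,0]*-.011+R[:,2]*sg*h)[:2],z] for sg in (-1,1) for h in (.0246,.0286)]
  print(z,((pj(w,P)-[220,160])*3.636).round().tolist())
# scraper release state similarly; tongs pads
px,py,th=.3628,-.2278,-51.5;c,s_=np.cos(np.radians(th)),np.sin(np.radians(th))
for z in (0,.026):
  print("pad",z,((pj(w,[[px+c*x-s_*y,py+s_*x+c*y,z] for x in (.077,.133) for y in (-.0275,.0275)])-[220,160])*3.636).round().tolist())
E
```

```text
cam rel TCP (tool axes) [-7.30915345e-02 -1.49160407e-01  1.41490267e-04] dir [ 2.89767071e-01  9.57097168e-01 -2.37612297e-04]
0.006 [[203.0, 187.0], [179.0, 187.0], [498.0, 187.0], [522.0, 187.0]]
0.015 [[195.0, 206.0], [170.0, 206.0], [506.0, 206.0], [531.0, 206.0]]
0.026 [[185.0, 233.0], [158.0, 233.0], [515.0, 233.0], [542.0, 233.0]]
0.035 [[176.0, 257.0], [148.0, 257.0], [525.0, 257.0], [553.0, 257.0]]
0.045 [[164.0, 287.0], [134.0, 287.0], [536.0, 288.0], [566.0, 288.0]]
0.055 [[151.0, 322.0], [119.0, 322.0], [549.0, 322.0], [582.0, 322.0]]
pad 0 [[191.0, 76.0], [520.0, 76.0], [204.0, 375.0], [506.0, 374.0]]
pad 0.026 [[165.0, 120.0], [546.0, 120.0], [183.0, 457.0], [528.0, 457.0]]
```

The picture shows the tongs still 55 mm wide with the fingertips hovering above them; they look about 10-15 mm higher than I assumed at this opening. I'll reopen and measure the fingertip height.

carry_out:
  targets:
    - [[0.15,0,0,2,0,0,0],[0.15,0,0,2,0,0,0],[0.15,0,0,2,0,0,0],[0.15,0,0,2,0,0,0],[0.15,0,0,2,0,0,0]]

```text
time_s: 14.03
position: [0.4279, -0.3109, 0.03]
tool_rot: [[0.622, -0.0, 0.783], [-0.783, -0.0, 0.622], [0.0, -1.0, -0.0]]
ft_force: [-0.2, -0.2, -0.0]
grip_width: 0.0724
```

```bash
python3 - <<'E'
from h import *
s=env.observe();print(s["time_s"],s["position"],s["grip_width"],s["ft_force"])
d=get_image("wrist");crop(d,160,160,480,400,"w10.png")
d=get_image("scene");crop(d,170,165,250,225,"s10.png")
E
```

```text
14.0333 [ 0.42787223 -0.31089445  0.03003608] 0.07241277127695607 [-0.21168283 -0.21865627 -0.02892845]
w10.png scale 2.5
s10.png scale 10.0
```

View pics/w10.png

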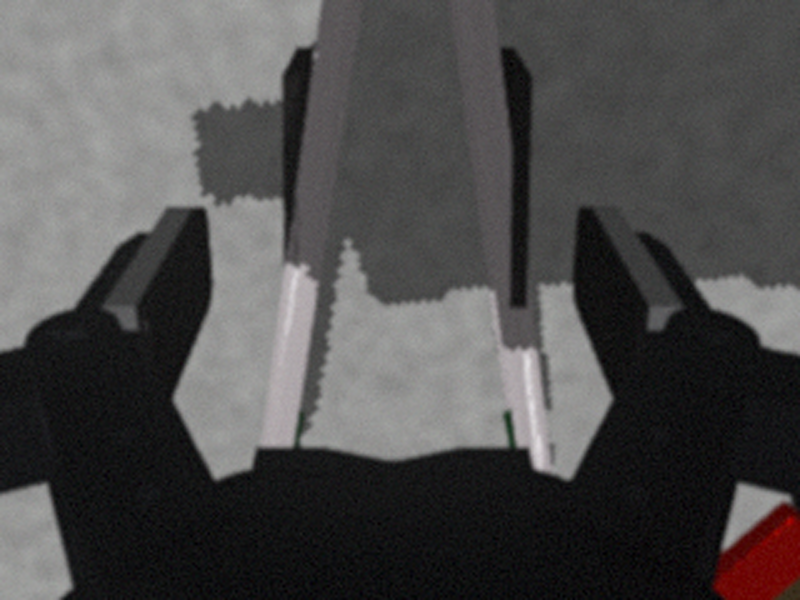

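View pics/s10.png

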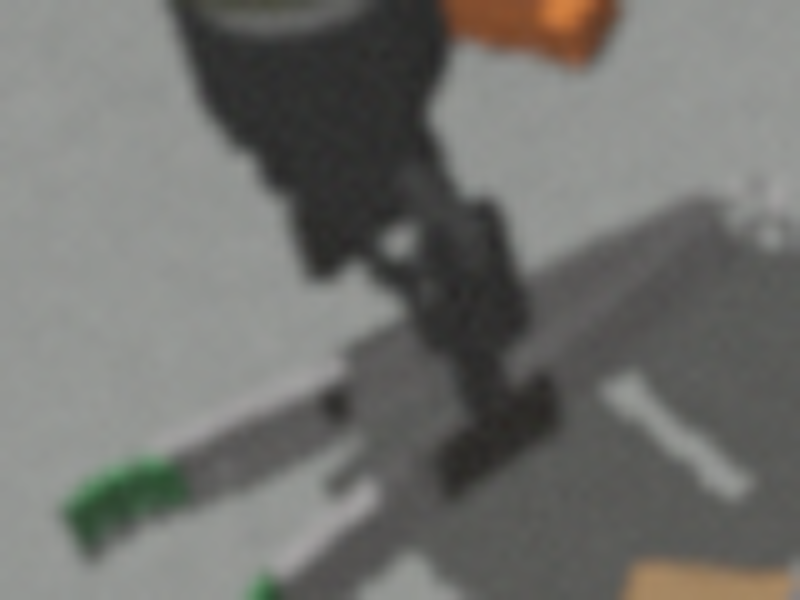

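carry_out:
  targets:
    - [[0.1,0,0,-4,0,0,0],[0.1,0,0,-8,0,0,0],[0.1,0,0,-12,0,0,0],[0.1,0,0,-12,0,0,0],[0.1,0,0,-12,0,0,0]]

```text
time_s: 14.55
position: [0.4277, -0.3108, 0.0176]
tool_rot: [[0.622, -0.001, 0.783], [-0.783, 0.001, 0.622], [-0.001, -1.0, -0.0]]
ft_force: [-0.2, -0.4, -0.8]
grip_width: 0.0768
```

```bash
python3 - <<'E'
from h import *
s=env.observe();print(s["time_s"],s["position"],s["grip_width"],s["ft_force"])
d=get_image("wrist");crop(d,160,160,480,400,"w11.png")
d=get_image("scene");crop(d,170,165,250,225,"s11.png")
E
```

```text
14.55 [ 0.42774975 -0.31076356  0.01764825] 0.07679395764593812 [-0.24371602 -0.39710304 -0.84099574]
w11.png scale 2.5
s11.png scale 10.0
```

View pics/w11.png

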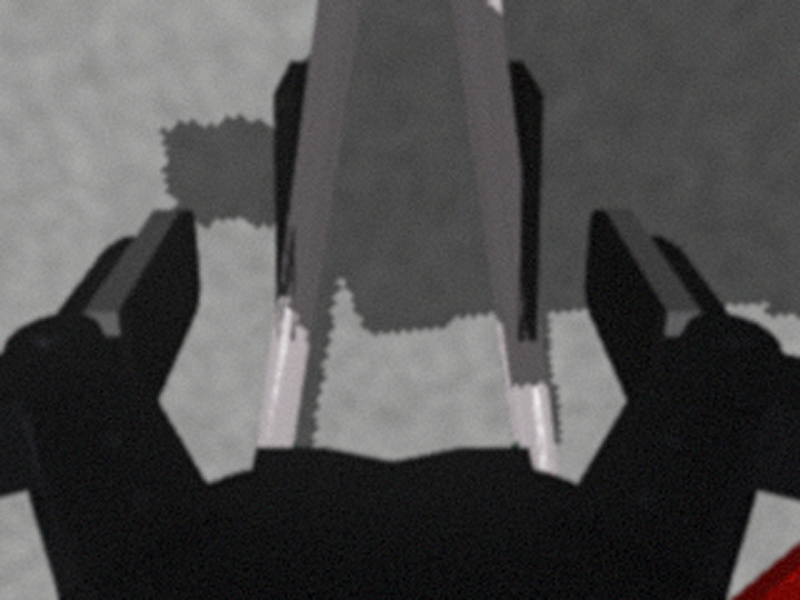

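View pics/s11.png

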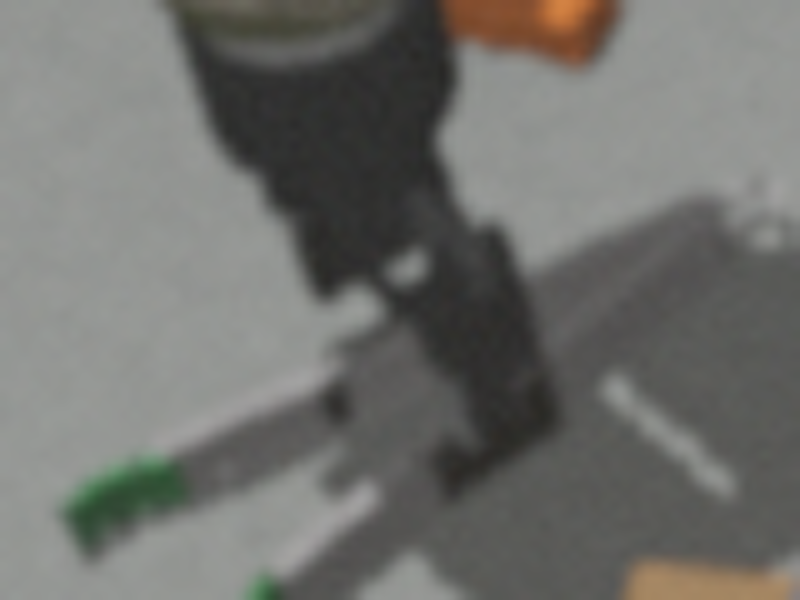

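carry_out:
  targets:
    - [[0.1,0,0,-3,0,0,0],[0.1,0,0,-6,0,0,0],[0.1,0,0,-8,0,0,0],[0.1,0,0,-8,0,0,0]]

```text
time_s: 14.98
position: [0.4277, -0.3107, 0.0095]
tool_rot: [[0.622, -0.001, 0.783], [-0.783, 0.001, 0.622], [-0.001, -1.0, -0.0]]
ft_force: [1.1, 0.1, -0.4]
grip_width: 0.0766
```

```bash
python3 - <<'E'
from h import *
s=env.observe();print(s["time_s"],s["position"],s["grip_width"],s["ft_force"])
d=get_image("wrist");crop(d,160,160,480,400,"w12.png")
d=get_image("scene");crop(d,170,165,250,225,"s12.png")
E
```

```text
14.9833 [ 0.42767098 -0.31068216  0.00950037] 0.0765676478151053 [ 1.09178429  0.06355242 -0.39121345]
w12.png scale 2.5
s12.png scale 10.0
```

View pics/w12.png

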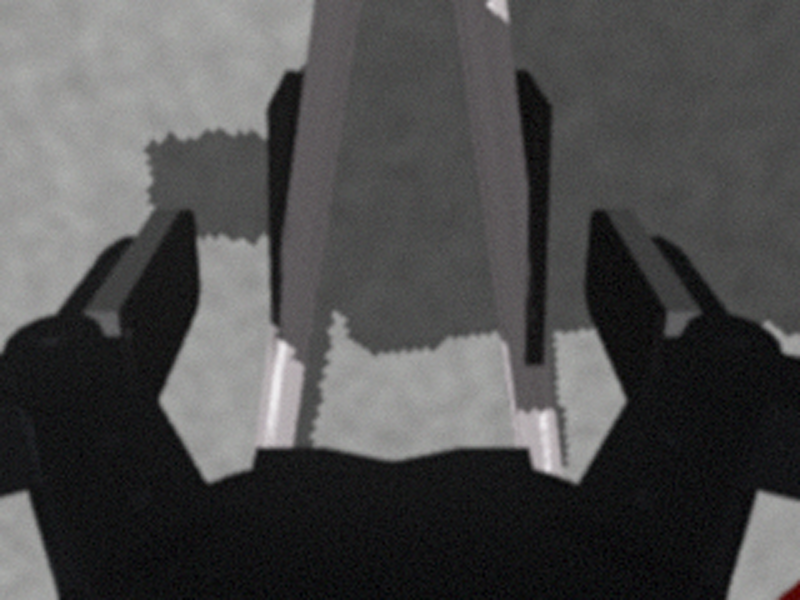

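View pics/s12.png

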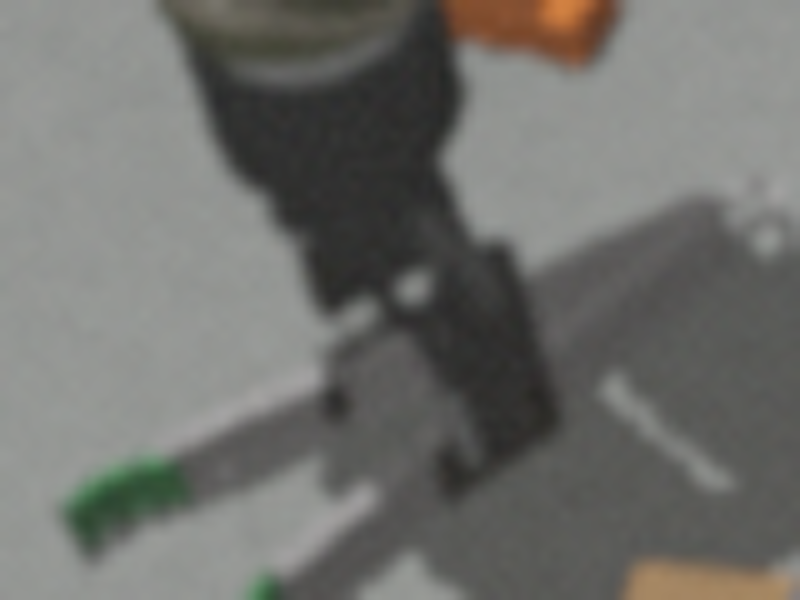

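carry_out:
  targets:
    - [[0.1,0,0,-2,0,0,0],[0.1,0,0,-4,0,0,0],[0.1,0,0,-6,0,0,0],[0.1,0,0,-8,0,0,0],[0.1,0,0,-8,0,0,0]]

```text
time_s: 15.5
position: [0.4277, -0.3107, 0.0016]
tool_rot: [[0.622, -0.001, 0.783], [-0.783, 0.001, 0.622], [-0.001, -1.0, -0.0]]
ft_force: [0.4, 0.2, 0.8]
grip_width: 0.0768
```

```bash
python3 - <<'E'
from h import *
s=env.observe();print(s["time_s"],s["position"],s["grip_width"],s["ft_force"])
d=get_image("wrist");crop(d,160,160,480,400,"w13.png")
d=get_image("scene");crop(d,170,165,250,225,"s13.png")
E
```

```text
15.5 [ 0.42771665 -0.310745    0.00156752] 0.07682397227278957 [0.44708346 0.23827384 0.76846361]
w13.png scale 2.5
s13.png scale 10.0
```

View pics/w13.png

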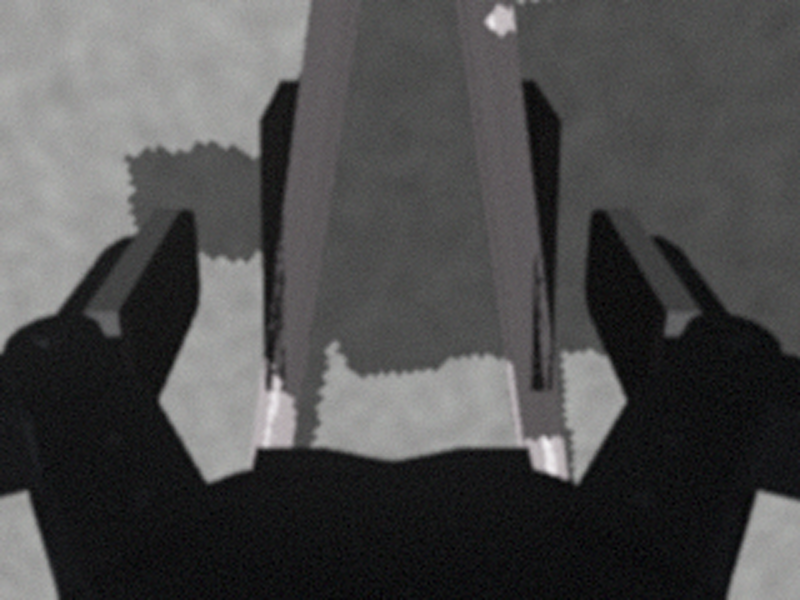

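View pics/s13.png

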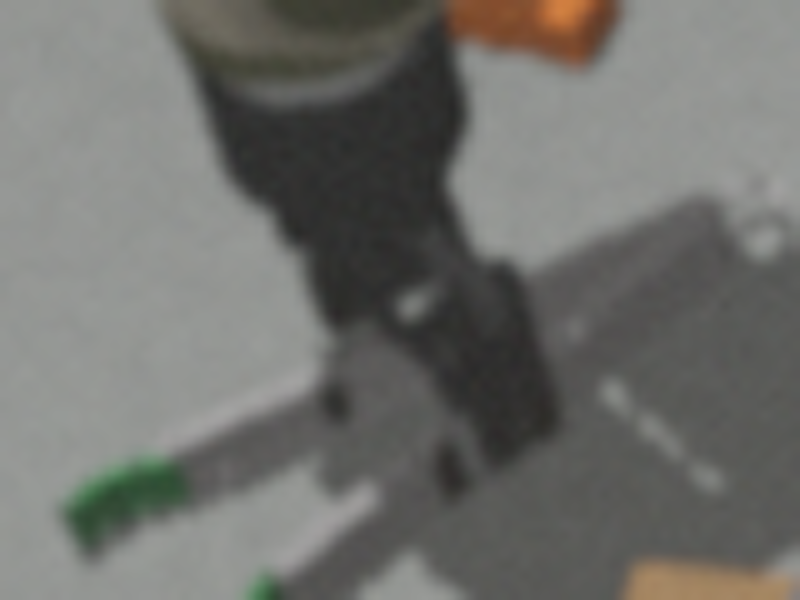

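carry_out:
  targets:
    - [[0.1,0,0,-2,0,0,0],[0.1,0,0,-4,0,0,0],[0.1,0,0,-4,0,0,0]]

```text
time_s: 15.85
position: [0.4277, -0.3108, -0.0024]
tool_rot: [[0.622, -0.0, 0.783], [-0.783, 0.0, 0.622], [-0.001, -1.0, -0.0]]
ft_force: [-0.7, -0.3, 0.2]
grip_width: 0.0769
```

carry_out:
  targets:
    - [[0.1,0,0,-1,0,0,0],[0.1,0,0,-2,0,0,0],[0.1,0,0,-3,0,0,0],[0.1,0,0,-3,0,0,0]]

```text
time_s: 16.18
position: [0.4278, -0.3108, -0.0052]
tool_rot: [[0.622, -0.0, 0.783], [-0.783, 0.0, 0.622], [-0.0, -1.0, -0.0]]
ft_force: [0.1, 0.2, -0.4]
grip_width: 0.0772
```

```bash
python3 - <<'E'
from h import *
s=env.observe();print(s["time_s"],s["position"],s["grip_width"],s["ft_force"])
d=get_image("wrist");crop(d,160,160,480,400,"w14.png")
E
```

```text
16.1833 [ 0.42781248 -0.31083218 -0.00518986] 0.07722164339792503 [ 0.06843883  0.20240245 -0.40193614]
w14.png scale 2.5
```

View pics/w14.png

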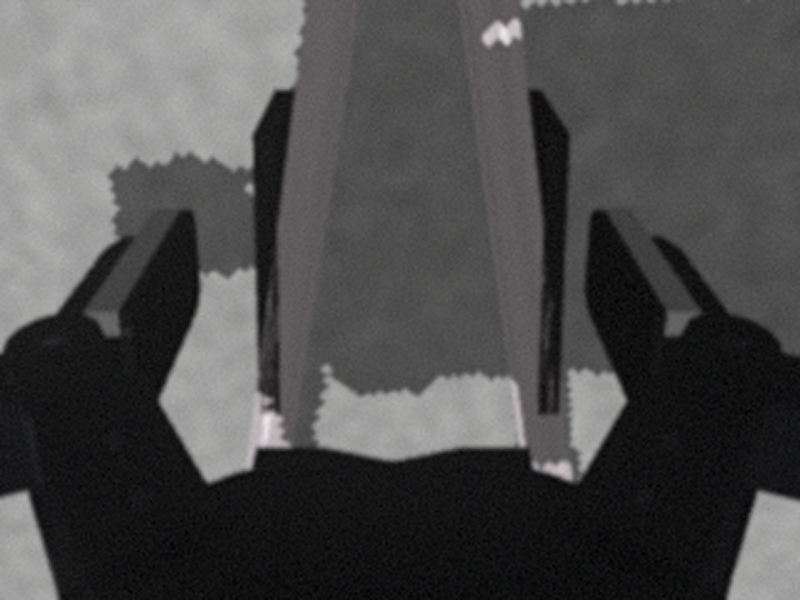

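The depth cues put the fingertips at about z 0.008, with no bench contact. Closing on the grips.

carry_out:
  targets:
    - [[0.2,0,0,0,0,0,0],[0.28,0,0,0,0,0,0],[0.34,0,0,0,0,0,0],[0.38,0,0,0,0,0,0],[0.4,0,0,0,0,0,0],[0.41,0,0,0,0,0,0],[0.42,0,0,0,0,0,0],[0.42,0,0,0,0,0,0],[0.42,0,0,0,0,0,0],[0.42,0,0,0,0,0,0]]

```text
time_s: 17.07
position: [0.4284, -0.3113, -0.004]
tool_rot: [[0.622, 0.001, 0.783], [-0.783, -0.001, 0.622], [0.002, -1.0, 0.0]]
ft_force: [0.3, 0.6, 9.7]
grip_width: 0.0498
```

```bash
python3 - <<'E'
from h import *
s=env.observe();print(s["time_s"],s["position"],s["grip_width"],s["ft_force"],s["wrist_torque"])
d=get_image("wrist");crop(d,160,160,480,400,"w15.png")
d=get_image("scene");crop(d,170,165,250,225,"s15.png")
E
```

```text
17.0667 [ 0.42835286 -0.31129644 -0.00403616] 0.04984348204329288 [0.30901865 0.59695994 9.68286874] [0.14119305 0.02693933 0.04355569]
w15.png scale 2.5
s15.png scale 10.0
```

View pics/w15.png

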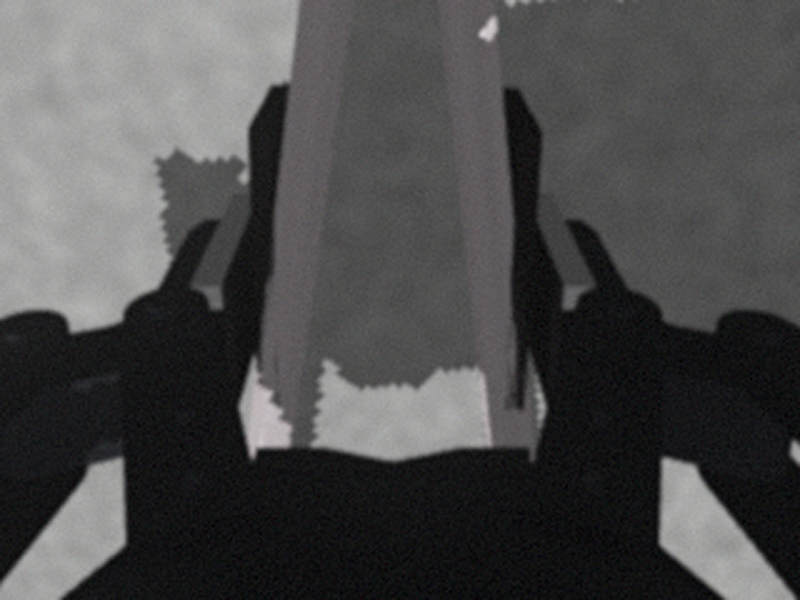

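View pics/s15.png

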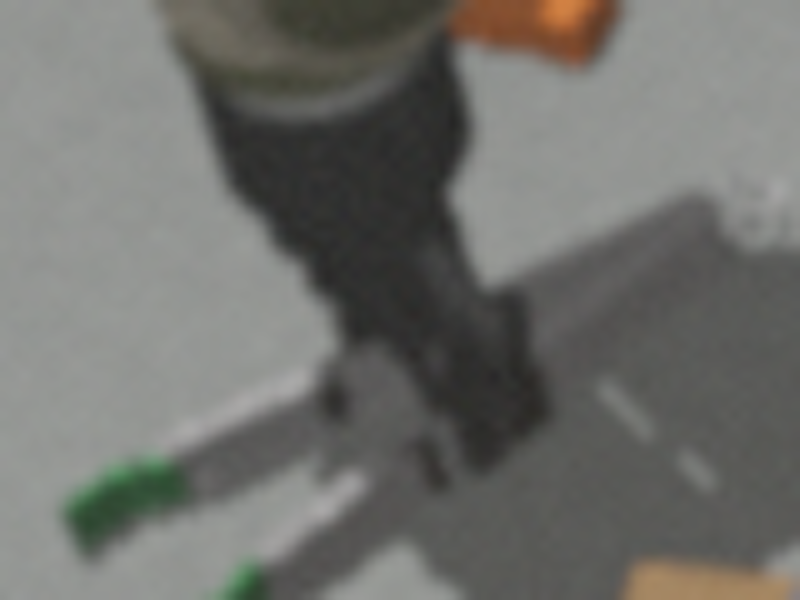

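The tongs are squeezed: both arms moved in and the width reads 49.8 mm. Lifting gently.

carry_out:
  targets:
    - [[0.42,0,0,3,0,0,0],[0.42,0,0,8,0,0,0],[0.42,0,0,15,0,0,0],[0.42,0,0,25,0,0,0],[0.42,0,0,35,0,0,0],[0.42,0,0,40,0,0,0],[0.42,0,0,40,0,0,0],[0.42,0,0,40,0,0,0]]

```text
time_s: 17.83
position: [0.4279, -0.311, 0.0354]
tool_rot: [[0.622, 0.0, 0.783], [-0.783, -0.001, 0.622], [0.001, -1.0, -0.0]]
ft_force: [-0.6, -0.3, -0.7]
grip_width: 0.0495
```

```bash
python3 - <<'E'
from h import *
s=env.observe();print(s["time_s"],s["position"],s["grip_width"],s["ft_force"],s["wrist_torque"])
d=get_image("wrist");crop(d,0,0,640,400,"w16.png")
d=get_image("scene");crop(d,150,145,270,235,"s16.png")
E
```

```text
17.8333 [ 0.42791469 -0.3109657   0.03539585] 0.04953530103825045 [-0.55643957 -0.29295323 -0.72739931] [-0.01241665 -0.03085389  0.03036115]
w16.png scale 1.25
s16.png scale 6.666666666666667
```

View pics/w16.png

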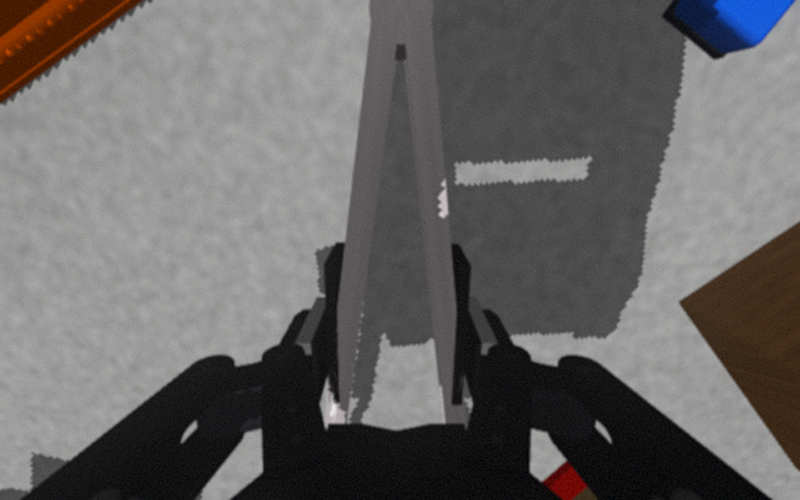

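View pics/s16.png

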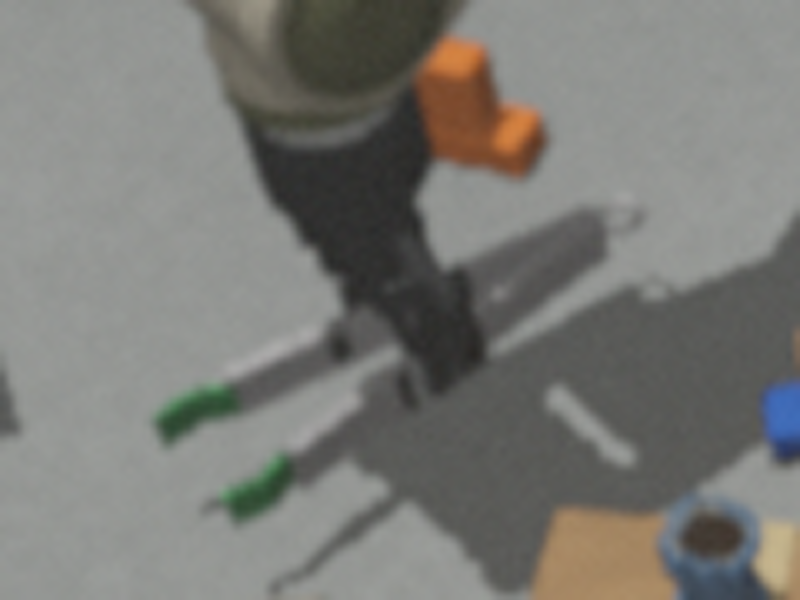

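The tongs are held level. Raising them, turning to yaw 0 and going to the standoff point before the neck.

carry_out:
  targets:
    - [[0.42,0,0,15,0,0,0],[0.42,0,0,40,0,0,0],[0.42,0,0,70,0,0,0],[0.42,0,2,100,0,0,2],[0.42,1,10,120,0,0,6],[0.42,2,24,125,0,0,11],[0.42,4,39,125,0,0,16],[0.42,5,54,125,0,0,21],[0.42,7,69,125,0,0,26],[0.42,8,84,125,0,0,31],[0.42,10,99,125,0,0,36],[0.42,11,114,125,0,0,41],[0.42,13,129,125,0,0,45],[0.42,14,144,125,0,0,49],[0.42,15,153,125,0,0,51],[0.42,15,156,125,0,0,51.5],[0.42,15,156,125,0,0,51.5],[0.42,15,156,125,0,0,51.5]]

```text
time_s: 19.43
position: [0.4429, -0.1554, 0.1599]
tool_rot: [[1.0, -0.0, 0.002], [-0.002, -0.0, 1.0], [-0.0, -1.0, -0.0]]
ft_force: [-0.2, 0.9, -1.0]
grip_width: 0.0497
```

carry_out:
  targets:
    - [[0.42,0,0,-12,0,0,0],[0.42,0,0,-30,0,0,0],[0.42,0,0,-48,0,0,0],[0.42,0,0,-60,0,0,0],[0.42,0,0,-68,0,0,0],[0.42,0,0,-71,0,0,0],[0.42,0,0,-71,0,0,0],[0.42,0,0,-71,0,0,0]]

```text
time_s: 20.1
position: [0.4432, -0.1553, 0.0895]
tool_rot: [[1.0, 0.001, 0.002], [-0.002, -0.001, 1.0], [0.001, -1.0, -0.001]]
ft_force: [0.2, 0.7, 0.2]
grip_width: 0.0499
```

```bash
cat > o.py <<'E'
from h import *
import sys
s=env.observe();p=s["position"];R=s["tool_rot"];print(s["time_s"],p,R[0],s["grip_width"],s["ft_force"])
k=sys.argv[1];dz=float(sys.argv[2]) if len(sys.argv)>2 else .017
neck=(.613,-.1545)
for n,(x0,y0,x1,y1) in {"top":(365,120,465,195),"scene":(180,160,300,250)}.items():
    d=get_image(n);f=800/(x1-x0)
    I=cv2.resize(np.ascontiguousarray(d["img"][y0:y1,x0:x1,::-1]),None,fx=f,fy=f,interpolation=cv2.INTER_CUBIC)
    cv2.imwrite(f"pics/raw_{n}{k}.png",I)
    a=np.linspace(0,2*np.pi,60)
    def pl(P,c): cv2.polylines(I,[((pj(d,P)-[x0-.5,y0-.5])*f).astype(np.int32).reshape(-1,1,2)],False,c,1)
    for z in (.08,.127): pl(np.c_[neck[0]+.021*np.cos(a),neck[1]+.021*np.sin(a),np.full(60,z)],(0,255,255))
    for sg in (-1,1):
        pl([p+R@[-.105,-dz-.013,0],p+R@[0,-dz-.013,sg*.025],p+R@[.095,-dz-.013,sg*.025]],(0,0,255))
        pl([p+R@[.095,-dz-.013,sg*.025],p+R@[.095,-dz+.013,sg*.025]],(255,0,255))
    cv2.imwrite(f"pics/ov_{n}{k}.png",I)
d=get_image("wrist");crop(d,0,0,640,400,f"wr{k}.png")
E
python3 o.py 1
```

```text
20.1 [ 0.44317348 -0.15534724  0.08947664] [9.99998444e-01 7.25632408e-04 1.60764264e-03] 0.04993186879711179 [0.18440107 0.68614255 0.19055176]
wr1.png scale 1.25
```

View pics/ov_top1.png

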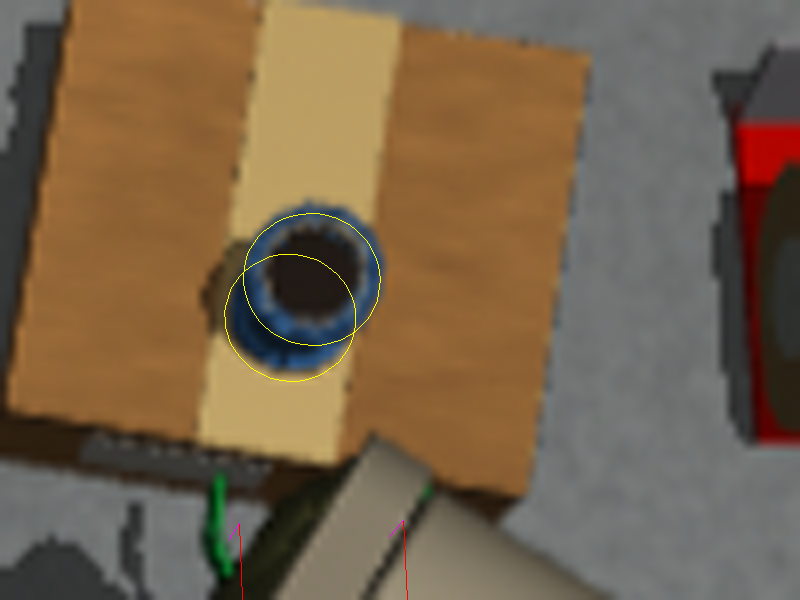

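View pics/ov_scene1.png

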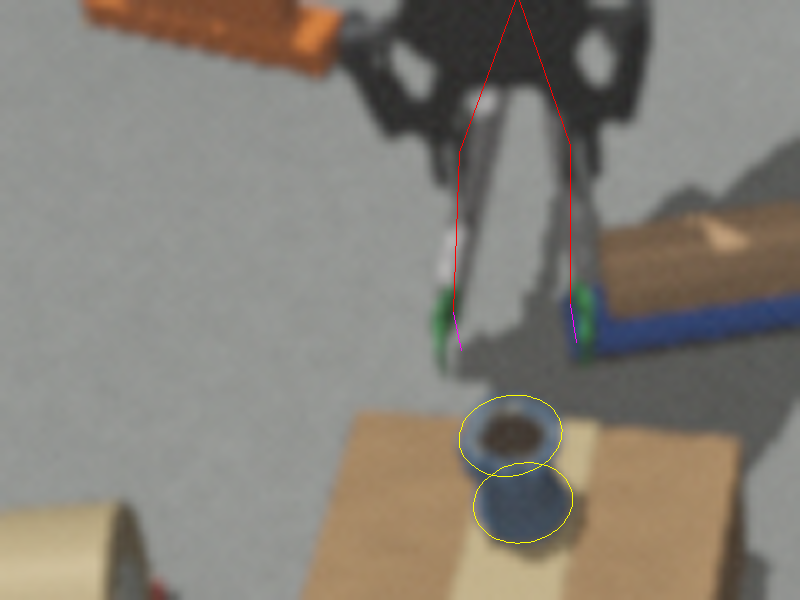

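View pics/wr1.png

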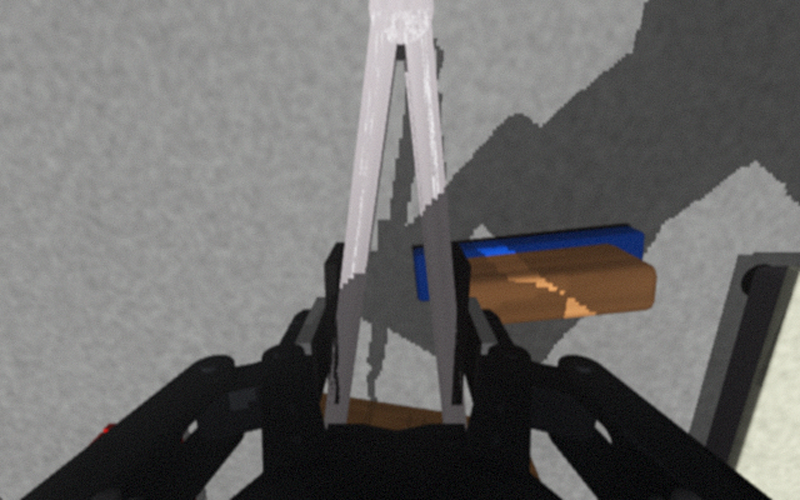

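The tongs tips are at scene crop px (442,330) and (585,320), so their midpoint matches my overlay to about 1 mm. The neck sits near (0.614, -0.155), on the tongs' centreline. Advancing 76 mm.

carry_out:
  targets:
    - [[0.42,5,0,0,0,0,0],[0.42,14,0,0,0,0,0],[0.42,24,0,0,0,0,0],[0.42,33,0,0,0,0,0],[0.42,41,0,0,0,0,0],[0.42,48,0,0,0,0,0],[0.42,55,0,0,0,0,0],[0.42,62,0,0,0,0,0],[0.42,68,0,0,0,0,0],[0.42,73,0,0,0,0,0],[0.42,76,0,0,0,0,0],[0.42,76,0,0,0,0,0],[0.42,76,0,0,0,0,0]]

```text
time_s: 21.33
position: [0.5188, -0.1549, 0.0889]
tool_rot: [[1.0, -0.0, 0.001], [-0.001, 0.0, 1.0], [-0.0, -1.0, 0.0]]
ft_force: [0.0, -0.3, -1.3]
grip_width: 0.0497
```

```bash
python3 o.py 2
```

```text
21.3333 [ 0.51875756 -0.15486103  0.08894333] [ 9.99999487e-01 -3.24431298e-04  9.59594046e-04] 0.04974297299026306 [ 0.03507619 -0.3074901  -1.3055493 ]
wr2.png scale 1.25
```

View pics/raw_scene2.png

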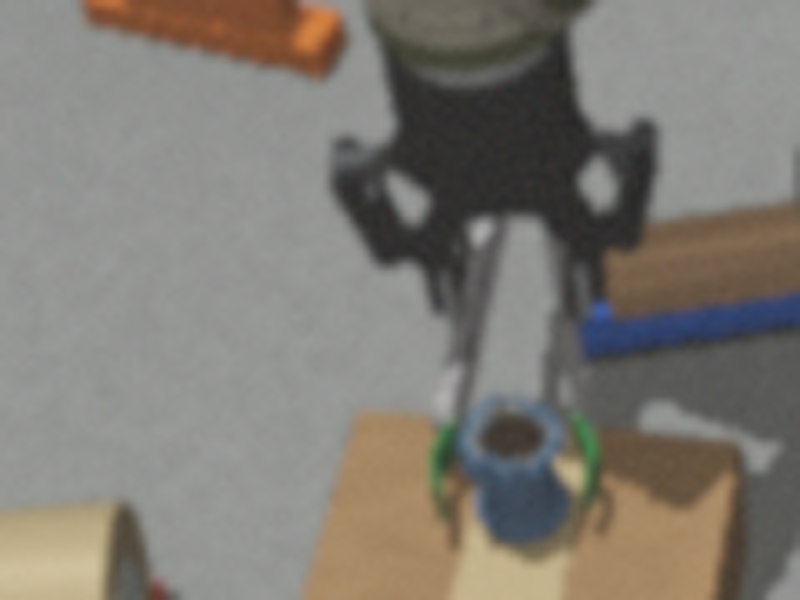

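View pics/raw_top2.png

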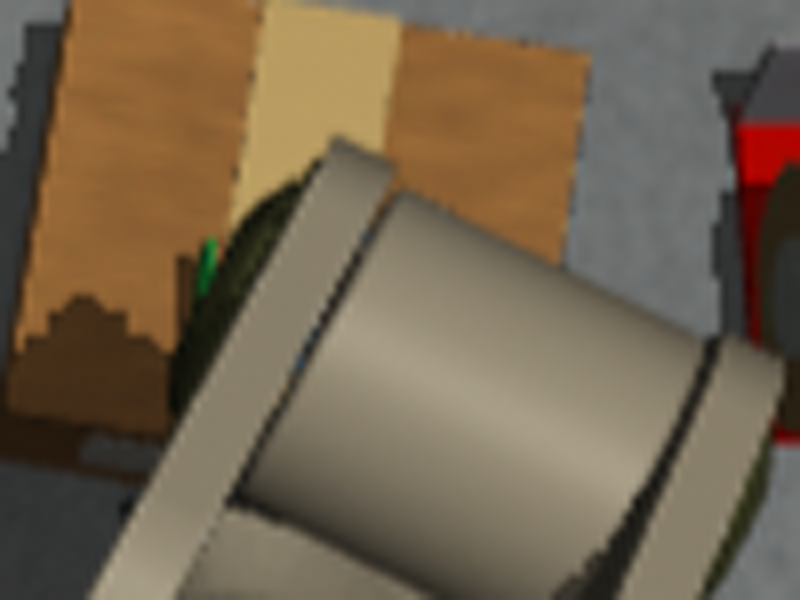

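The green tips at px (440,465) and (588,460) straddle the neck. I'll nudge slightly for centring and close.

carry_out:
  targets:
    - [[0.42,1,1,0.5,0,0,0],[0.44,2,1.5,1,0,0,0],[0.46,2,1.5,1.5,0,0,0],[0.48,2,1.5,2,0,0,0],[0.5,2,1.5,2,0,0,0],[0.52,2,1.5,2,0,0,0],[0.53,2,1.5,2,0,0,0],[0.54,2,1.5,2,0,0,0],[0.55,2,1.5,2,0,0,0],[0.55,2,1.5,2,0,0,0]]
  squeeze: 40

```text
time_s: 22.32
position: [0.5208, -0.1534, 0.091]
tool_rot: [[1.0, -0.0, 0.001], [-0.001, 0.0, 1.0], [-0.0, -1.0, 0.0]]
ft_force: [-0.1, 1.1, -1.0]
grip_width: 0.0386
```

```bash
python3 o.py 3
```

```text
22.3167 [ 0.52084109 -0.15339832  0.09100973] [ 9.99999482e-01 -6.02348269e-05  1.01584974e-03] 0.038602692709620245 [-0.1134456   1.1408396  -0.99418002]
wr3.png scale 1.25
```

View pics/raw_scene3.png

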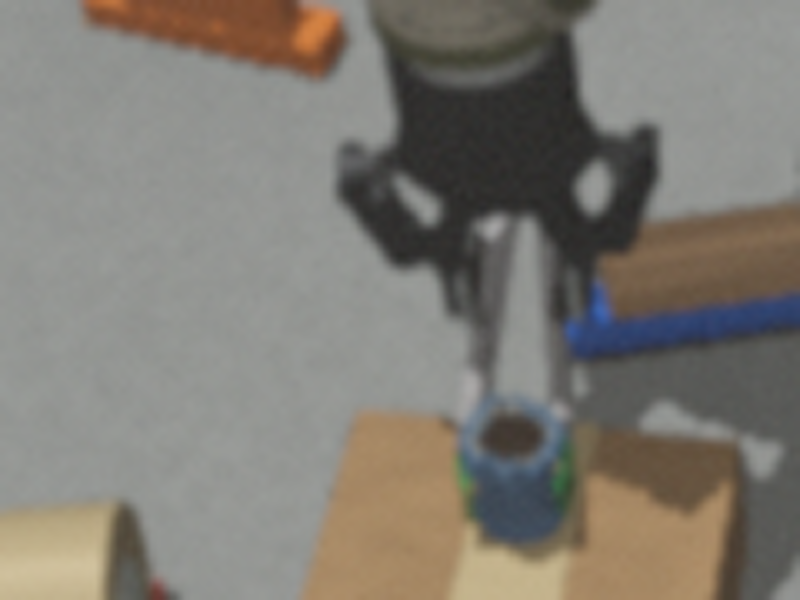

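Near contact and still centred. Finishing the squeeze.

carry_out:
  targets:
    - [[0.57,0,0,0,0,0,0],[0.59,0,0,0,0,0,0],[0.61,0,0,0,0,0,0],[0.63,0,0,0,0,0,0],[0.65,0,0,0,0,0,0],[0.7,0,0,0,0,0,0],[0.7,0,0,0,0,0,0],[0.7,0,0,0,0,0,0],[0.7,0,0,0,0,0,0]]
  squeeze: 40

```text
time_s: 23.22
position: [0.5209, -0.1534, 0.091]
tool_rot: [[1.0, -0.0, 0.001], [-0.001, 0.0, 1.0], [-0.0, -1.0, 0.0]]
ft_force: [0.1, 0.3, -1.1]
grip_width: 0.0334
```

```bash
python3 o.py 4
```

```text
23.2167 [ 0.5208741  -0.15339406  0.09102845] [ 9.99999478e-01 -1.09726876e-05  1.02184068e-03] 0.033409419970376185 [ 0.14918542  0.34555757 -1.10022828]
wr4.png scale 1.25
```

View pics/raw_scene4.png

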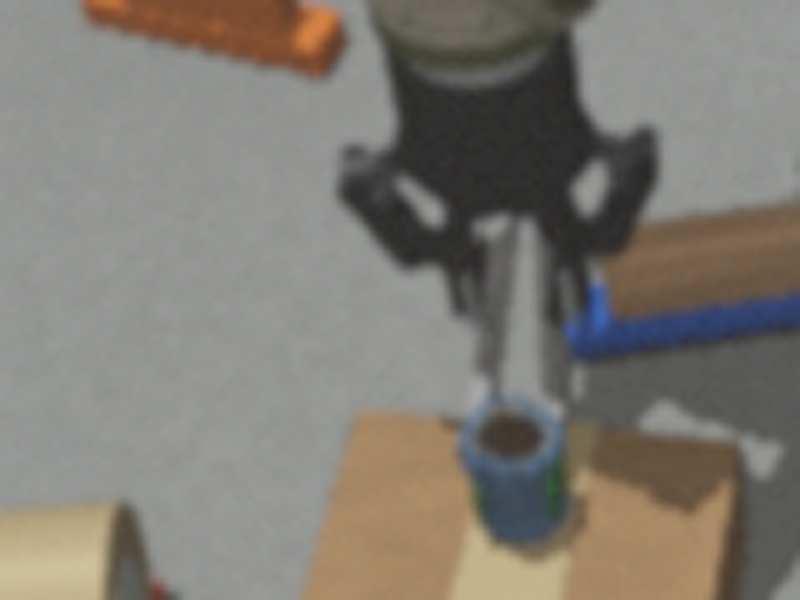

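The width is 33.4 mm, so the tongs are closed on the neck and it is upright. Lifting straight up.

carry_out:
  targets:
    - [[0.7,0,0,2,0,0,0],[0.7,0,0,5,0,0,0],[0.7,0,0,10,0,0,0],[0.7,0,0,16,0,0,0],[0.7,0,0,24,0,0,0],[0.7,0,0,32,0,0,0],[0.7,0,0,40,0,0,0],[0.7,0,0,45,0,0,0],[0.7,0,0,45,0,0,0],[0.7,0,0,45,0,0,0]]
  squeeze: 50

```text
time_s: 24.2
position: [0.5209, -0.1534, 0.1362]
tool_rot: [[1.0, 0.0, 0.001], [-0.001, -0.0, 1.0], [0.0, -1.0, -0.0]]
ft_force: [-0.2, -0.9, -2.0]
grip_width: 0.0329
```

```bash
python3 o.py 5
```

```text
24.2 [ 0.52089269 -0.15340043  0.13624567] [9.99999350e-01 4.17155564e-04 1.06090563e-03] 0.03287481629702794 [-0.22371138 -0.85197152 -2.03738548]
wr5.png scale 1.25
```

View pics/raw_scene5.png

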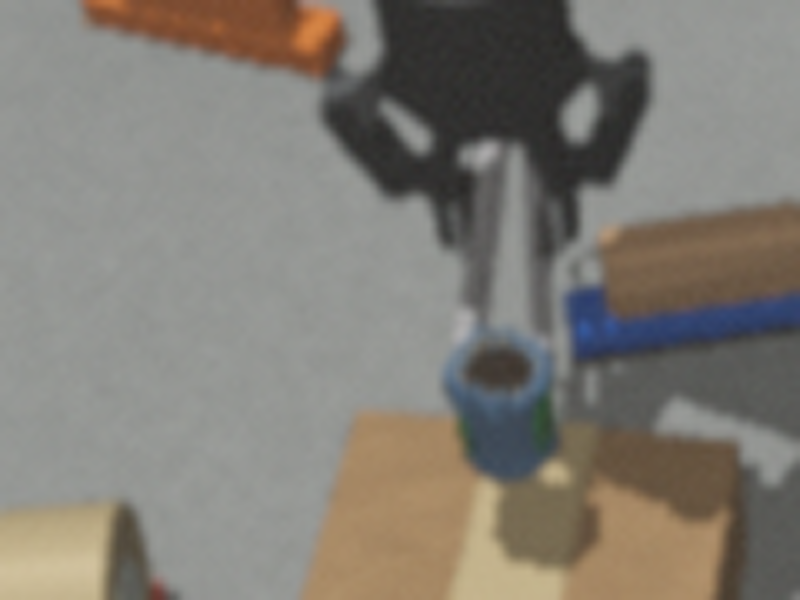

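The neck is lifted and upright, with clear space above the carton. Carrying it over the plate middle.

carry_out:
  targets:
    - [[0.7,0,3,1,0,0,0],[0.7,-1,10,2,0,0,0],[0.7,-4,22,3,0,0,0],[0.7,-7,40,5,0,0,0],[0.7,-10,62,6,0,0,0],[0.7,-13,86,6,0,0,0],[0.7,-17,111,6,0,0,0],[0.7,-21,136,6,0,0,0],[0.7,-25,161,6,0,0,0],[0.7,-29,186,6,0,0,0],[0.7,-33,211,6,0,0,0],[0.7,-37,236,6,0,0,0],[0.7,-41,261,6,0,0,0],[0.7,-44,286,6,0,0,0],[0.7,-47,309,6,0,0,0],[0.7,-50,328,6,0,0,0],[0.7,-52,341,6,0,0,0],[0.7,-53,348,6,0,0,0],[0.7,-54,352,6,0,0,0],[0.7,-54,352,6,0,0,0]]

```text
time_s: 26.02
position: [0.4664, 0.1992, 0.1421]
tool_rot: [[1.0, -0.0, 0.0], [-0.0, 0.0, 1.0], [-0.0, -1.0, 0.0]]
ft_force: [-0.3, -0.8, -2.0]
grip_width: 0.0329
```

carry_out:
  targets:
    - [[0.7,0,0,0,0,0,0],[0.7,0,0,0,0,0,0],[0.7,0,0,0,0,0,0],[0.7,0,0,0,0,0,0]]

```text
time_s: 26.35
position: [0.467, 0.1981, 0.142]
tool_rot: [[1.0, -0.0, 0.002], [-0.002, -0.0, 1.0], [-0.0, -1.0, -0.0]]
ft_force: [-0.2, 1.2, -2.9]
grip_width: 0.0329
```

```bash
python3 - <<'E'
from h import *
s=env.observe();p=s["position"];print(s["time_s"],p,s["tool_rot"],s["grip_width"],s["ft_force"],s["qvel"])
n=np.array([p[0]+.0935,p[1]-.0015]);a=np.linspace(0,2*np.pi,60)
for nm,(x0,y0,x1,y1) in {"top":(170,100,330,220),"scene":(300,140,460,260)}.items():
    d=get_image(nm);f=5;I=cv2.resize(np.ascontiguousarray(d["img"][y0:y1,x0:x1,::-1]),None,fx=f,fy=f,interpolation=cv2.INTER_CUBIC)
    for z in (p[2]-.011,p[2]+.036): cv2.polylines(I,[((pj(d,np.c_[n[0]+.021*np.cos(a),n[1]+.021*np.sin(a),np.full(60,z)])-[x0-.5,y0-.5])*f).astype(np.int32).reshape(-1,1,2)],True,(0,255,255),1)
    cv2.imwrite(f"pics/f_{nm}.png",I)
crop(get_image("scene"),0,0,640,400,"f_full.png")
crop(get_image("top"),0,0,640,400,"f_fulltop.png")
E
```

```text
26.35 [0.46701458 0.19809415 0.14200822] [[ 9.99998206e-01 -7.37214015e-05  1.89298822e-03]
 [-1.89299109e-03 -3.88899464e-05  9.99998208e-01]
 [-7.36476511e-05 -9.99999997e-01 -3.90294306e-05]] 0.032943582841267915 [-0.19384587  1.2008899  -2.87020303] [ 0.24841205 -0.06148601 -0.07594719  0.06356501  0.0087665   0.0019955 ]
f_full.png scale 1.25
f_fulltop.png scale 1.25
```

View pics/f_scene.png

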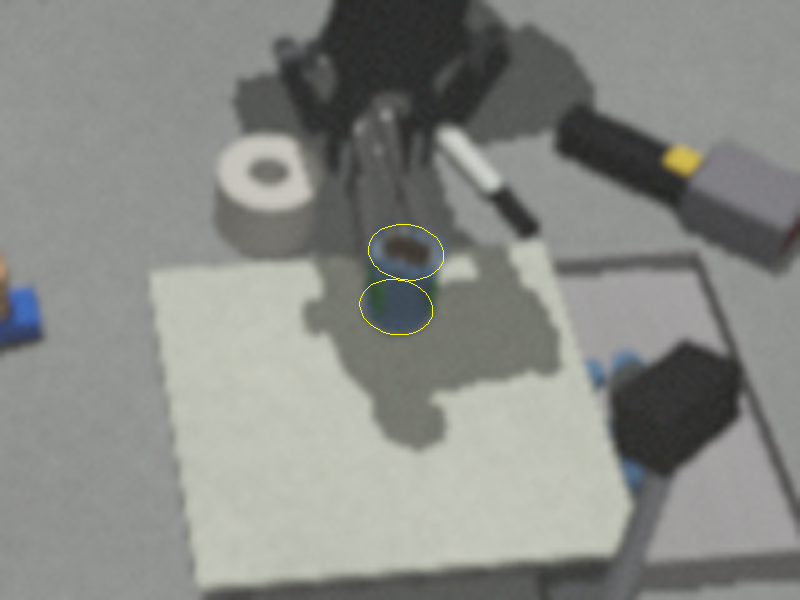

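View pics/f_fulltop.png

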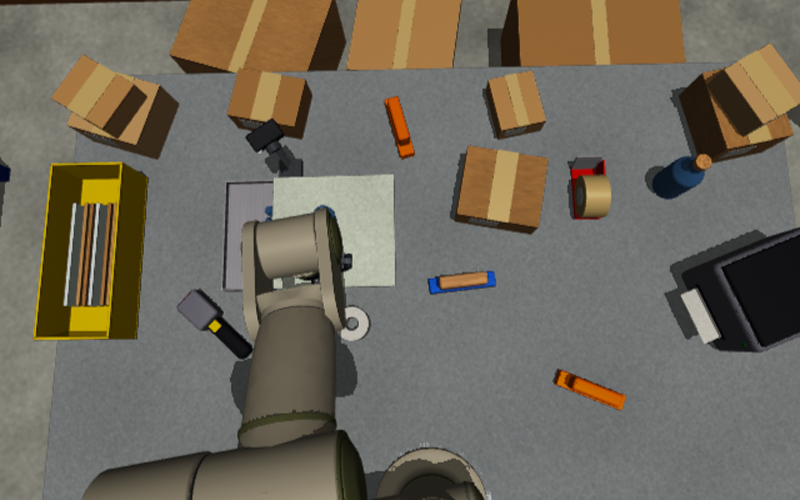

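View pics/f_full.png

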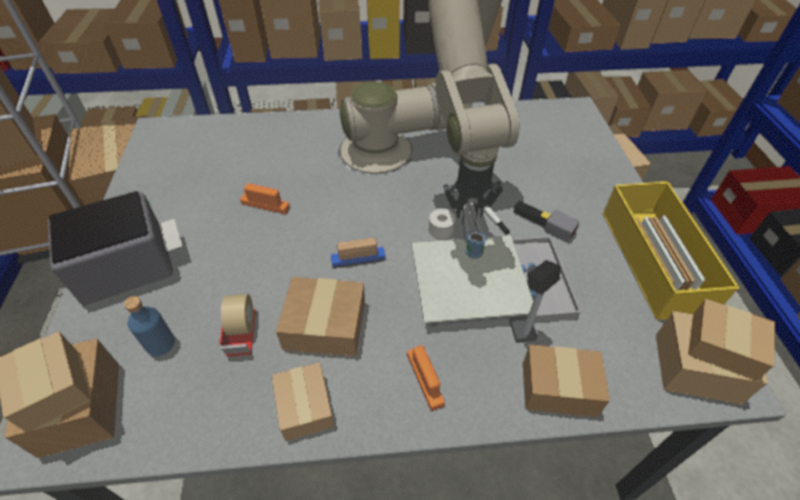

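The neck sits in the overlay at (0.5605, 0.1966), over the middle of the cleared plate, and everything else is in place. Letting it settle, then handing in.

carry_out:
  targets:
    - [[0.7,0,0,0,0,0,0],[0.7,0,0,0,0,0,0],[0.7,0,0,0,0,0,0],[0.7,0,0,0,0,0,0],[0.7,0,0,0,0,0,0],[0.7,0,0,0,0,0,0],[0.7,0,0,0,0,0,0],[0.7,0,0,0,0,0,0]]

```text
time_s: 27.22
position: [0.4669, 0.1986, 0.142]
tool_rot: [[1.0, 0.0, 0.001], [-0.001, -0.0, 1.0], [0.0, -1.0, -0.0]]
ft_force: [0.2, 0.8, -1.1]
grip_width: 0.0328
```

```bash
python3 - <<'E'
from h import *
s=env.observe();print(s["time_s"],s["position"],s["grip_width"],s["qvel"],s["ft_force"])
print(env.close_job())
E
```

```text
27.2167 [0.46688681 0.19859779 0.14203243] 0.03284205844910127 [ 0.0209877  -0.10063081  0.01117971 -0.03699912 -0.05937457  0.05022639] [ 0.1556828   0.8482295  -1.09827223]
the job is handed in; nothing more can be done
None
```

The job is done and handed in at 27.2 s of the 72 s allowed, with the neck still held in the tongs over the plate.

- **Chips:** I wiped all four into the catch tray with the scraper in one pass. The images after the wipe show the plate clear and four chips in the tray.
- **Scraper:** It stands back on the bench where it started.
- **Neck:** I lifted it off the carton upright with the tongs. It is steady within about 3 mm of the plate's middle. Its underside is about 86 mm and its gripped part about 110 mm above the plate, so 10 cm falls between the two.
- **Last checks:** The grip width held at 32.8 mm and the joint speeds were about zero. In the final views the other things on the bench look to be where they were. The highest force I read was about 10 N.
- **What went wrong:** My first close on the tongs missed. The fingertips were well above where the stated 22 mm tip reach puts them at that opening, so they passed over the arms. I reopened, lowered the gripper in small steps and took the grips properly, and nothing was disturbed.

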